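# Stow a spare shaft in its bored cell and tag it

## Task

Take the steel shaft from under the upper board of the timber rack and slide it nose first into the bore of the empty storage cell: push it partway in and let go of it there, take a fresh hold on the stub behind the brass collar, and push it fully home, until the collar meets the face of the cell. Also pull the bottom orange tag out of the magazine and lay it flat in the pocket on top of that same cell, leaving the other tags in the magazine. Let everything go at the end, and do not move or knock over the other things on the table.

Things in the scene. Friction and masses are not known exactly. Their poses are not given: they have to be found in the camera images.
- shaft: Loose level steel shaft, 16 mm diameter, 220 mm long, 0.35 kg. Own y axis: centreline from nose to stub. Origin on the centreline near the centre of mass; nose tip at y = -115 mm (last 5 mm 12 mm diameter), brass collar 26 mm diameter at y = 45 to 55, plain stub y = 55 to 105. It starts on the rack's saddles, nose to the robot's right (-y), origin within 12 mm of the rack's mid-length.
- shaft_nose (a point): Tip of the shaft's nose, on its centreline, 160 mm before the collar.
- shaft_stub (a point): Point on the shaft's centreline in the middle of the stub behind the collar (83 mm behind the shaft's origin): the place for the second grip. When the shaft is let go partway in, its tail sags (about 0.04 rad at 90 mm depth) and binds if pushed so: level it before pushing.
- rack: Fixed timber rack, 360 mm long along own y; own x points away from the robot. Origin on the table under the resting shaft's centreline, at mid-length; that centreline is at z = 85 mm. Lower board: x -20 to 80 mm, top at z = 20. Posts at y = +-168, x 16 to 46. Two saddles 20 mm wide at y = -75 and 85, lips beside the shaft up to z = 86 (x +-9 to +-14): lift 15 mm to clear.
- board_edge (a point): Middle of the lower front edge of the rack's upper board, 6 mm beyond the shaft's resting centreline and 105 mm above it. The board is 15 mm thick, runs 40 mm back, 360 mm long, with a white roll (30 mm diameter) on it. A vertical gripper does not fit under it: the tool must lean back towards the robot (fingers pointing down and away), about 30 to 45 degrees.
- empty_cell: Fixed wooden cell with nothing in it, 52 (x) by 180 (y) by 80 mm high, one of a row of three, 60 mm apart, on a 10 mm base board; which place it has varies. Origin: middle of the bottom edge of its front face, 10 mm above the table; own y points out of that face, z up. Bore 19 mm diameter, 175 mm deep to -y, its centre 55 mm above the origin.
- bore_mouth (a point): Centre of the bore's mouth in the front face of the empty cell.
- pocket (a point): Centre of the floor of the tag pocket on top of the empty cell (80 mm above the cell's origin, 70 mm behind its face); axes as the cell. Inner size 42 (x) by 92 mm (y) between aluminium lips 3 mm high: end lips full width, side lips only along the middle 26 mm.
- full_cell_1: Neighbouring fixed cell of the same size, origin and axes, already full: a collar and a 16 mm stub stick out 60 mm from its face at bore height, and an orange tag lies in its pocket (top 90 mm above its origin).
- full_cell_2: The other full cell, the same.
- magazine: Fixed upright tag magazine. Origin on the table under the middle of the stack; outlet faces own -y. Pedestal top at z = 40 mm, x +-22, y -38 to 42; foot plate 90 mm wide, 6 mm high. Walls round the stack rise to z = 84; outside faces at x = +-22, y = +-44.5; the front wall starts at z = 54, leaving a slot for one tag.
- tag0: The bottom tag, loose orange plate 30 mm (x) by 80 mm (y) by 10 mm thick, 35 g; origin at the centre of its underside. It starts on the magazine's pedestal, aligned with the magazine and standing 27 mm out of the outlet, towards the magazine's -y, free to be pinched across its 30 mm width.
- tag1: Second tag in the magazine, same size, lying on tag0; drops 10 mm when tag0 is pulled out.
- tag2: Third tag, above tag1.
- tag3: Top tag.
- oil_bottle: Loose yellow bottle, 52 mm diameter, 140 mm high, origin under its centre. Bystander.
- bearing: Loose steel ring, 52 mm diameter, 16 mm high. Bystander.
- grease_jar: Loose red jar, 60 mm diameter, 70 mm high. Bystander.
- spanner: Loose spanner, 160 mm long, lying flat. Bystander.
- coupling: Loose dark steel ring, 60 mm diameter, 35 mm high. Bystander.
- mug: Loose blue mug, 76 mm diameter, 90 mm high. Bystander.
Mind the look-alikes: they are no part of the job. There is more than one size of the shaft; the job needs the largest.

How it is judged:
By the outcome, as a careful person would: the job done as asked, in the order asked, and still so for the second after the job is handed in, with the robot touching nothing.
It also fails if it takes over 72 s, if anything falls off the work surface, if the arm or the gripper's body presses on something with over 40 N, if the wrist force passes 120 N, or if a joint passes its speed limit or range.

## Robot

A 7-joint arm with a two-finger parallel gripper is mounted at the origin on the work surface. World frame = base frame: x ahead of the robot, y to its left, z up, the work surface at z = 0. Lengths are in m, angles in degrees, forces in N, time in s.
With the tool pointing down it reaches from about 0.4 to 0.9 m from the base axis. Payload 5.6 kg.
Tool frame: the origin (TCP) lies midway between the tips of the shut fingers; the grasp point (between the pads) lies 19 mm behind it; z points along the fingers, y is the line along which they close (so a half turn about z gives the same grasp; the last joint's range is limited). The gripper opens to 92 mm and grips with 3 to 60 N. Pads are 20 mm wide; open, the fingers measure 128 mm over their backs; the gripper's body (75 mm by 189 mm) begins 69 mm behind the grasp point.
Start: joints at [-76.146, 26.786, -0.665, 91.828, 0.344, 61.387, -3.226], TCP at [0.183, 0.624, 0.215] pointing down, gripper open.
Joint ranges: [-144.91, 144.91], [-17.63, 115.5], [-89.93, 88.59], [15.96, 139.68], [-74.01, 254.01], [8.47, 105.57], [-167.45, 167.45]. Speed limits (degrees/s): [147.25, 147.25, 180, 180, 180, 180, 180].

## Interface

Orientations are given as a 3x3 rotation matrix whose columns are the frame's x, y, z axes.
In Python, from station import ctrl, viewer gives the robot as it stands.
- The arm moves only by the tool arm_command, never from a script. Its argument "steps" is a list of rows, each an object of numbers: "dx", "dy", "dz": the shift along the tool's x, y, z in mm; "wx", "wy", "wz": the turn, a rotation vector about the tool's x, y, z in rad. A call has 1 to 5 rows; each row shifts and turns the commanded pose from where the row before left it, along the tool's axes as they then stand; what a row does not reach is not made up. A row lasts 1/10 s, in which the tool goes at most 50 mm and 8.59 degrees, less where a joint would pass 70% of its speed; a pose out of reach is approached as far as the arm can. A call is refused whole if a number of a shift passes 50 or a number of a turn 0.15, either way. A call with a gripper value outside its range is refused whole. "gripper" is the opening, from 0 (shut) to 1 (fully open), set as the call begins (left out, the last holds). The fingers move at their own pace and stop on an object; "squeeze" is the grip in N (left out, the last holds). Time passes only in rows, so rows that do not move let the fingers close. It gives the time, the measured TCP pose, the force, the opening and the grip force at its end, in the units of the state.
- ctrl.state(): the state, without advancing time (a new reading comes with each control period).
- viewer.get_image(name): name is "scene" or "side" or "wrist"; returns a dict with "img" (480x640x3 uint8, red, green, blue), "range_z" (480x640 float32, m along the optical axis (not along the pixel's ray), 0 where there is no reading), "vertical_fov" (degrees; the focal length in pixels is half the picture's height over the tangent of half this angle, whatever the lens; pixels are square), "cx", "cy" (the principal point, pixels), "k1" (the pictures are not rectified: a ray, as slopes to the right and down, at radius r is drawn at 1 + k1 r^2 times it, then the intrinsics apply), "rvec" (rotation vector, rad) and "tvec" (3), from world to camera coordinates, as OpenCV has them. Camera axes: x right, y down, z forward; pixel columns grow to the right and rows downward; lengths in m; the calibration is good to about 2 mm. A picture is of the moment at which its call begins.
- ctrl.job_done(): hands the job in; it is judged then, once.
The state is a dict: "time": time; "joint_pos": joint angles; "joint_vel": joint speeds; "joint_efforts": joint torques, N m; "eef_pos": TCP position; "ee_rot": TCP orientation; "contact_force": force on the tool from outside, world axes, zero at the start; "ft_torque": the same for the moment, N m; "finger_gap": finger opening in m; "grip_force": force on a finger pad.
Only numpy, scipy, OpenCV 4.12 (cv2) and the standard library are available. Lean on these libraries where they do the work, as an engineer would, in place of code of your own. Each camera call takes 0.05 s, during which the arm holds its last target. There are 200 camera calls.

## Working session

There is one attempt and no reset: what is moved stays moved. The work goes in short steps, Python scripts to look and compute and a tool call to move; the robot and the scene stay as the last step left them, time stands still between calls to the robot, and variables do not carry over. Pictures are saved under pics/ and viewed, at most 10 in all, crops included, and the job is handed in when it is done.

Besides the shell and the picture viewer there is one more tool, called after "Emit:" as name(argument=value, ...) on one line, values as JSON. arm_command: Moves the arm, as the interface text tells. Its arguments: {"type":"object","properties":{"steps":{"type":"array","items":{"type":"object","properties":{"dx":{"type":"number"},"dy":{"type":"number"},"dz":{"type":"number"},"wx":{"type":"number"},"wy":{"type":"number"},"wz":{"type":"number"}}}},"gripper":{"type":"number"},"squeeze":{"type":"number"}},"required":["steps"]}

```bash
ls; mkdir -p pics
cat > h.py <<'E'
import numpy as np, cv2, pickle
from station import ctrl, viewer
def cam(name, save=None):
    d=viewer.get_image(name)
    if save: cv2.imwrite('pics/'+save+'.png', d['img'][...,::-1]); pickle.dump(d,open('pics/'+save+'.pkl','wb'))
    return d
def load(n): return pickle.load(open('pics/'+n+'.pkl','rb'))
def prm(d):
    f=240/np.tan(np.radians(d['vertical_fov'])/2); R=cv2.Rodrigues(np.array(d['rvec'],float))[0]; t=np.array(d['tvec'],float).ravel()
    return f,R,t
def slopes(d,uv):
    f,R,t=prm(d); uv=np.atleast_2d(np.array(uv,float)); q=(uv-[d['cx'],d['cy']])/f
    p=q.copy()
    for _ in range(20): p=q/(1+d['k1']*(p**2).sum(1,keepdims=True))
    return p
def ray(d,uv):
    f,R,t=prm(d); p=slopes(d,uv); v=np.c_[p,np.ones(len(p))]@R; return -R.T@t, v
def plane(d,uv,z):
    o,v=ray(d,uv); return o+v*((z-o[2])/v[:,2])[:,None]
def cloud(d):
    vv,uu=np.mgrid[0:480,0:640]; o,v=ray(d,np.c_[uu.ravel(),vv.ravel()])
    return (o+v*d['range_z'].reshape(-1,1)).reshape(480,640,3)
def proj(d,P):
    f,R,t=prm(d); c=np.atleast_2d(P)@R.T+t; p=c[:,:2]/c[:,2:]; p=p*(1+d['k1']*(p**2).sum(1,keepdims=True)); return p*f+[d['cx'],d['cy']]
E
python3 - <<'E'
from h import *
s=ctrl.state(); print(s['time'],s['eef_pos'],s['finger_gap'])
a=[cam(n,n+'0') for n in('scene','side','wrist')]
for d in a: print(-prm(d)[1].T@prm(d)[2], prm(d)[1][2], d['k1'],d['cx'],d['cy'],prm(d)[0])
cv2.imwrite('pics/both.png',cv2.resize(np.vstack([np.hstack([a[0]['img'],a[1]['img']])])[...,::-1],(800,300)))
E
```

```text
pics
0.0 [0.18254627 0.62324031 0.21364112] 0.09191357533524136
[ 1.00952352 -0.70384555  1.59083274] [-0.29905598  0.41147809 -0.86095953] -0.03770848883727119 326.85434679031613 246.73923718723304 609.3424504233496
[0.39781136 0.69166293 0.80756421] [ 0.10826795 -0.72809876 -0.67686797] -0.08301178499215159 322.7248584192767 241.7951385217391 443.5391100510841
[0.10237455 0.64652634 0.38357327] [ 0.28332243 -0.08613163 -0.95514907] 0.011860144828311643 314.8423437023559 239.27678223288842 412.0518363898845
```

View pics/scene0.png

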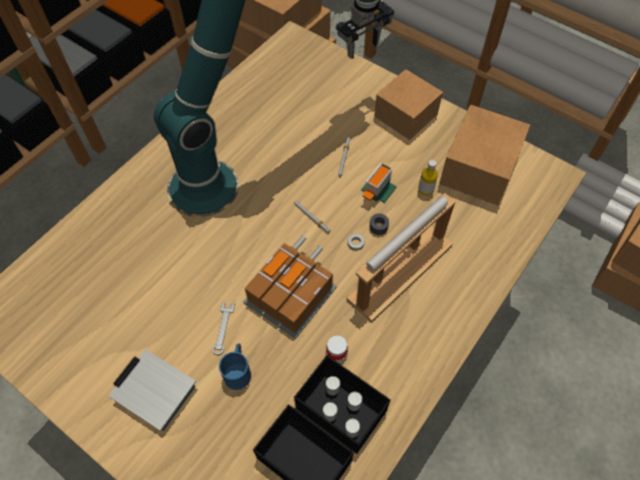

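View pics/side0.png

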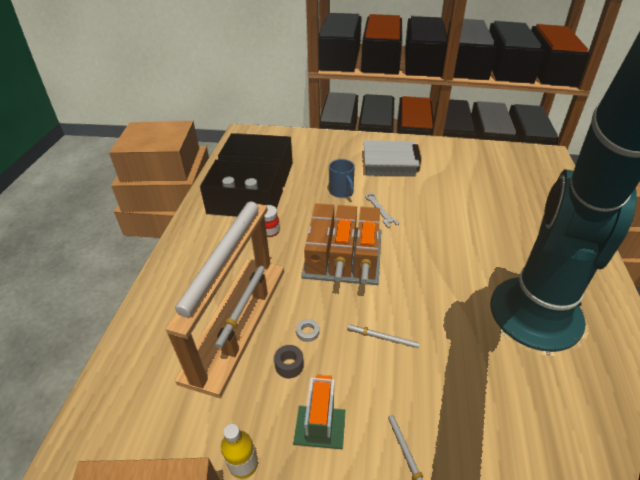

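The scene view shows the cell row near (290,285), the rack near (400,255) and the magazine near (377,182). In the side view the empty cell is the one furthest from the robot (its bore is near (316,256)). The racked shaft runs from (265,270) to (220,345) with its collar near (233,320).

```bash
cat > m.py <<'E'
from h import *
for n in('scene0','side0'):
    d=load(n); C=cloud(d); hsv=cv2.cvtColor(d['img'],cv2.COLOR_RGB2HSV); ok=d['range_z']>0
    print(n,'table z',np.median(C[ok&(abs(C[...,2])<.01)][:,2]))
    x,y,z=C[...,0],C[...,1],C[...,2]
    def rect(nm,m,minn=20):
        num,l,st,_=cv2.connectedComponentsWithStats((m&ok).astype(np.uint8))
        for i in range(1,num):
            if st[i,4]<minn: continue
            P=C[l==i]; r=cv2.minAreaRect((P[:,:2]*1000).astype(np.float32))
            print(nm,'px',st[i,:5],'ctr',np.round(r[0],1),'size',np.round(r[1],1),'ang',round(r[2],1),'z',np.round(np.percentile(P[:,2],[5,50,95])*1000,1))
    rect('top90',(z>.083)&(z<.0945)&(x>.2)&(x<.9)&(abs(y)<.6),150)
    rect('board',(z>.195)&(z<.215)&(x>.3)&(x<1)&(abs(y)<.6)&(hsv[...,1]>60),60)
    rect('low',(z>.012)&(z<.027)&(x>.3)&(x<1)&(abs(y)<.6),300)
    rect('orange',(hsv[...,0]<12)&(hsv[...,1]>200)&(hsv[...,2]>150)&(z<.15)&(z>.03)&(x>0.1))
    rect('green',(hsv[...,0]>50)&(hsv[...,0]<95)&(hsv[...,1]>80)&(z<.015)&(x>.25)&(x<.8))
    rect('brass',(hsv[...,0]>14)&(hsv[...,0]<30)&(hsv[...,1]>150)&(z<.15)&(z>.06)&(x>.3),8)
d=load('scene0')
c=d['img'][130:330,230:470]; a=cv2.resize(c,(800,600)[:2] if 0 else (720,600),interpolation=cv2.INTER_CUBIC); cv2.imwrite('pics/c1.png',a[...,::-1])
d=load('side0')
c=d['img'][190:470,160:440]; a=cv2.resize(c,(600,600),interpolation=cv2.INTER_CUBIC); cv2.imwrite('pics/c2.png',a[...,::-1])
E
python3 m.py
```

```text
scene0 table z -0.0018628134575575661
top90 px [244 243  55  56 722] ctr [ 406.1 -137.2] size [ 56.  182.2] ang 0.7 z [84.  88.6 93.2]
top90 px [261 253  54  59 786] ctr [ 465.4 -137.9] size [ 57.9 184.7] ang 1.7 z [83.8 88.2 93.6]
top90 px [ 278  264   55   59 1030] ctr [ 526.  -136.5] size [ 55.1 182.4] ang 0.9 z [83.9 88.2 93. ]
board px [356 193  99  90 671] ctr [679.  117.4] size [364.   42.3] ang 81.1 z [196.5 202.4 207.6]
low px [ 346  226  107   95 2646] ctr [682.9 115.2] size [363.7 102.4] ang 81.0 z [13.1 18.1 24.5]
green px [374 184  21  18 147] ctr [491.8 324.5] size [84. 30.] ang 87.0 z [-2.7  4.9 12.4]
brass px [422 168  16  16 204] ctr [590.1 409.7] size [49.2 38.4] ang 33.7 z [ 69.5  90.9 113. ]
brass px [439 215  10  11  34] ctr [714.6 272. ] size [24.2 16.1] ang 12.2 z [104.1 119.4 144.7]
brass px [437 223   6   4   9] ctr [708.6 272.3] size [ 6.3 18.4] ang 77.4 z [84.5 90.3 98.8]
brass px [440 228   4   4   9] ctr [718.1 271.8] size [10.1  8.8] ang 4.9 z [63.6 76.1 82.8]
brass px [289 247   9   7  17] ctr [415.9 -51. ] size [11.2 29.3] ang 66.0 z [78.8 86.3 91.2]
b
[... 3563 characters left out ...]
.9 z [84.8 95.8 99.8]
brass px [190 345  10  13  51] ctr [695.7 284.6] size [19.5  2.9] ang 80.3 z [108.7 128.2 143. ]
brass px [174 348   8  10  25] ctr [719.2 292.2] size [ 2.7 12.7] ang 81.2 z [125.8 139.  147.8]
brass px [179 357  10  17  40] ctr [721.1 292. ] size [ 3. 14.] ang 80.6 z [ 65.5  92.8 116.4]
brass px [192 358   6   8  19] ctr [696.3 290.6] size [11.7  2.2] ang 85.4 z [100.2 114.2 121.4]
brass px [194 367   5   5  11] ctr [697.4 292.3] size [7.8 2.7] ang 63.6 z [78.5 85.6 90. ]
brass px [221 431  32  34 732] ctr [582.2 422.5] size [50.4 42.9] ang 35.6 z [ 75.8  96.  114.2]
brass px [  73  459  137   21 2559] ctr [700.8 497.6] size [200.2  30.9] ang 10.3 z [139.4 141.4 143.4]
```

View pics/c2.png

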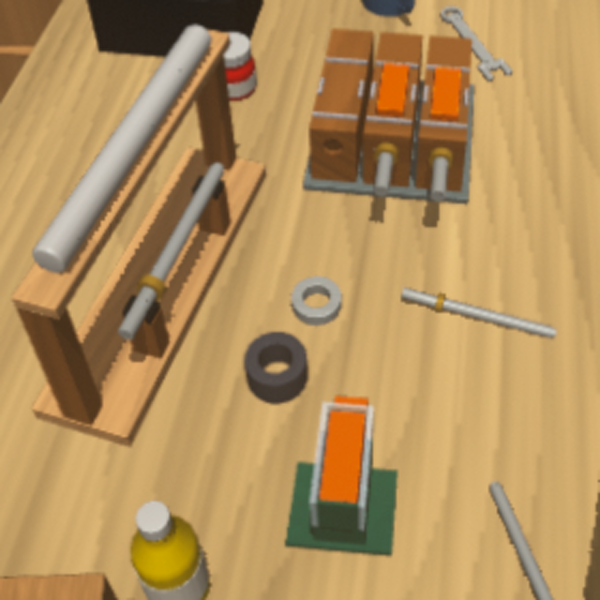

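The crop shows the empty cell on the left with its bore near (333,147), the rack shaft with its collar at (150,287), and the tag standing out of the magazine's far side, towards -y. The block, board and lower board all came out at the given sizes and heights. Next I plan the approach to the rack.

```bash
cat >> h.py <<'E'
from scipy.spatial.transform import Rotation as Ro
ry=np.array([np.cos(np.radians(81.1)),np.sin(np.radians(81.1)),0]); rx=np.array([ry[1],-ry[0],0]); rack=np.array([653.5,121.4,0])
def tool(lean,xdir,away):  # columns; fingers down and away by lean deg
    a=np.radians(lean); z=np.sin(a)*away-np.cos(a)*np.array([0,0,1.]); x=xdir/np.linalg.norm(xdir); return np.c_[x,np.cross(z,x),z]
def plan(R1,p1,n,R0=None,p0=None,show=True):
    s=ctrl.state()
    if R0 is None: R0=np.array(s['ee_rot']).reshape(3,3); p0=np.array(s['eef_pos'])*1000
    w=Ro.from_matrix(R0.T@R1).as_rotvec(); dp=(np.array(p1)-p0)/n
    for k in range(n):
        Rk=R0@Ro.from_rotvec(w*k/n).as_matrix(); d=Rk.T@dp
        if show: print('{"dx":%.1f,"dy":%.1f,"dz":%.1f,"wx":%.3f,"wy":%.3f,"wz":%.3f},'%(*d,*(w/n)))
def where(R1,p1):
    s=ctrl.state(); R0=np.array(s['ee_rot']).reshape(3,3); p0=np.array(s['eef_pos'])*1000
    print('t',round(s['time'],2),'p',p0.round(1),'err tool mm',(R0.T@(np.array(p1)-p0)).round(1),'rot',Ro.from_matrix(R0.T@R1).as_rotvec().round(3),'j',np.round(s['joint_pos'],1),'F',np.round(s['contact_force'],1),'gap',round(s['finger_gap'],4),round(s['grip_force'],1))
E
python3 - <<'E'
from h import *
s=ctrl.state(); R=np.array(s['ee_rot']).reshape(3,3); print(R.round(3)); d=load('wrist0'); print('cam in tool',R.T@(-prm(d)[1].T@prm(d)[2]-s['eef_pos']))
for sg in(1,-1):
    R1=tool(45,sg*ry,rx); g=rack+ry*5+[0,0,85]; print(sg,Ro.from_matrix(R.T@R1).as_rotvec())
    plan(R1,g+R1[:,2]*(19-150),14 if sg>0 else 20,show=True)
E
```

```text
[[-0.96   0.281 -0.   ]
 [ 0.281  0.96  -0.001]
 [-0.    -0.001 -1.   ]]
cam in tool [ 0.08346818 -0.00055787 -0.16974489]
1 [-0.64301471 -0.56277481  1.36156041]
{"dx":-35.8,"dy":-25.5,"dz":2.6,"wx":-0.046,"wy":-0.040,"wz":0.097},
{"dx":-37.9,"dy":-22.0,"dz":3.0,"wx":-0.046,"wy":-0.040,"wz":0.097},
{"dx":-39.8,"dy":-18.4,"dz":3.7,"wx":-0.046,"wy":-0.040,"wz":0.097},
{"dx":-41.2,"dy":-14.6,"dz":4.5,"wx":-0.046,"wy":-0.040,"wz":0.097},
{"dx":-42.2,"dy":-10.8,"dz":5.6,"wx":-0.046,"wy":-0.040,"wz":0.097},
{"dx":-42.9,"dy":-6.9,"dz":6.9,"wx":-0.046,"wy":-0.040,"wz":0.097},
{"dx":-43.0,"dy":-3.1,"dz":8.4,"wx":-0.046,"wy":-0.040,"wz":0.097},
{"dx":-42.8,"dy":0.7,"dz":10.1,"wx":-0.046,"wy":-0.040,"wz":0.097},
{"dx":-42.1,"dy":4.3,"dz":11.9,"wx":-0.046,"wy":-0.040,"wz":0.097},
{"dx":-41.0,"dy":7.7,"dz":13.9,"wx":-0.046,"wy":-0.040,"wz":0.097},
{"dx":-39.5,"dy":11.0,"dz":15.9,"wx":-0.046,"wy":-0.040,"wz":0.097},
{"dx":-37.6,"dy":13.9,"dz":18.0,"wx":-0.046,"wy":-0.040,"wz":0.097},
{"dx":-35.3,"dy":16.6,"dz":20.2,"wx":-0.046,"wy":-0.040,"wz":0.097},
{"dx":-32.7,"dy":18.9,"dz":22.4,"wx":-0.046,"
[... 742 characters left out ...]
"wz":-0.080},
{"dx":-2.7,"dy":-27.3,"dz":13.9,"wx":0.029,"wy":-0.033,"wz":-0.080},
{"dx":-0.1,"dy":-27.0,"dz":14.7,"wx":0.029,"wy":-0.033,"wz":-0.080},
{"dx":2.6,"dy":-26.5,"dz":15.5,"wx":0.029,"wy":-0.033,"wz":-0.080},
{"dx":5.2,"dy":-25.7,"dz":16.1,"wx":0.029,"wy":-0.033,"wz":-0.080},
{"dx":7.7,"dy":-24.7,"dz":16.6,"wx":0.029,"wy":-0.033,"wz":-0.080},
{"dx":10.2,"dy":-23.5,"dz":17.0,"wx":0.029,"wy":-0.033,"wz":-0.080},
{"dx":12.6,"dy":-22.1,"dz":17.3,"wx":0.029,"wy":-0.033,"wz":-0.080},
{"dx":14.9,"dy":-20.5,"dz":17.5,"wx":0.029,"wy":-0.033,"wz":-0.080},
{"dx":17.1,"dy":-18.7,"dz":17.5,"wx":0.029,"wy":-0.033,"wz":-0.080},
{"dx":19.1,"dy":-16.7,"dz":17.4,"wx":0.029,"wy":-0.033,"wz":-0.080},
```

Emit:
arm_command(steps=[{"dx": -36, "dy": -25.5, "dz": 2.5, "wx": -0.046, "wy": -0.04, "wz": 0.097}, {"dx": -38, "dy": -22, "dz": 3, "wx": -0.046, "wy": -0.04, "wz": 0.097}, {"dx": -40, "dy": -18.5, "dz": 3.5, "wx": -0.046, "wy": -0.04, "wz": 0.097}, {"dx": -41, "dy": -14.5, "dz": 4.5, "wx": -0.046, "wy": -0.04, "wz": 0.097}, {"dx": -42, "dy": -11, "dz": 5.5, "wx": -0.046, "wy": -0.04, "wz": 0.097}], gripper=0.5)

```text
time: 0.65
eef_pos: [0.3194, 0.4495, 0.2017]
ee_rot: [[-0.693, 0.663, 0.284], [0.708, 0.699, 0.096], [-0.135, 0.267, -0.954]]
contact_force: [0.3, -0.1, 0.1]
finger_gap: 0.0538
grip_force: 0.0
```

Emit:
arm_command(steps=[{"dx": -43, "dy": -7, "dz": 7, "wx": -0.046, "wy": -0.04, "wz": 0.097}, {"dx": -43, "dy": -3, "dz": 8.5, "wx": -0.046, "wy": -0.04, "wz": 0.097}, {"dx": -43, "dy": 0.5, "dz": 10, "wx": -0.046, "wy": -0.04, "wz": 0.097}, {"dx": -42, "dy": 4.5, "dz": 12, "wx": -0.046, "wy": -0.04, "wz": 0.097}, {"dx": -41, "dy": 7.5, "dz": 14, "wx": -0.046, "wy": -0.04, "wz": 0.097}])

```text
time: 1.15
eef_pos: [0.4553, 0.2776, 0.1882]
ee_rot: [[-0.243, 0.797, 0.552], [0.963, 0.267, 0.039], [-0.116, 0.541, -0.833]]
contact_force: [1.7, -0.6, 0.1]
finger_gap: 0.0462
grip_force: 0.0
```

Emit:
arm_command(steps=[{"dx": -39.5, "dy": 11, "dz": 16, "wx": -0.046, "wy": -0.04, "wz": 0.097}, {"dx": -37.5, "dy": 14, "dz": 18, "wx": -0.046, "wy": -0.04, "wz": 0.097}, {"dx": -35.5, "dy": 16.5, "dz": 20, "wx": -0.046, "wy": -0.04, "wz": 0.097}, {"dx": -32.5, "dy": 19, "dz": 22.5, "wx": -0.046, "wy": -0.04, "wz": 0.097}, {}])

```text
schema error: expected keys dx, dy, dz, wx, wy, wz
```

Run:
```python
from h import *
R1=tool(45,ry,rx); g=rack+ry*5+[0,0,85]; where(R1,g+R1[:,2]*(19-150))
cam('wrist','w1'); d=load('w1'); C=cloud(d)
# rack-frame measurement from wrist cloud
ok=(d['range_z']>0)
P=(C*1000-rack); u=P@rx; v=P@ry; z=C[...,2]*1000
print('lower board z',np.median(z[ok&(abs(z-20)<8)&(abs(v)<120)&(u>-15)&(u<70)]))
m=ok&(abs(u)<14)&(z>75)&(z<105)
for a in range(-130,150,10):
    k=m&(abs(v-a)<5)
    if k.sum()>8: print(a,k.sum(),'u med %.1f min %.1f max %.1f ztop %.1f'%(np.median(u[k]),u[k].min(),u[k].max(),np.percentile(z[k],97)))
```

```text
t 1.15 p [455.3 277.6 188.2] err tool mm [-156.7   43.5   62.8] rot [-0.182 -0.164  0.385] j [-77.7   7.6  31.  133.2  52.5  23.7 -77.5] F [ 1.7 -0.6  0.1] gap 0.0462 0.0
lower board z 19.919697749743616
-100 101 u med -5.2 min -8.5 max 3.7 ztop 93.4
-90 134 u med -5.8 min -13.7 max 4.8 ztop 93.3
-80 131 u med -5.5 min -13.9 max 13.7 ztop 93.3
-20 112 u med -6.8 min -8.8 max 3.5 ztop 92.7
-10 149 u med -6.2 min -9.7 max 3.8 ztop 93.0
0 139 u med -6.2 min -9.1 max 3.5 ztop 93.0
10 88 u med -7.3 min -8.7 max -4.1 ztop 91.8
20 15 u med -7.5 min -9.3 max -5.6 ztop 85.8
90 108 u med -4.3 min -11.3 max 12.9 ztop 92.9
100 168 u med -5.9 min -9.4 max 3.0 ztop 92.8
110 175 u med -5.8 min -8.8 max 3.2 ztop 92.8
120 23 u med 0.0 min -6.2 max 7.4 ztop 91.5
```

View pics/w1.png

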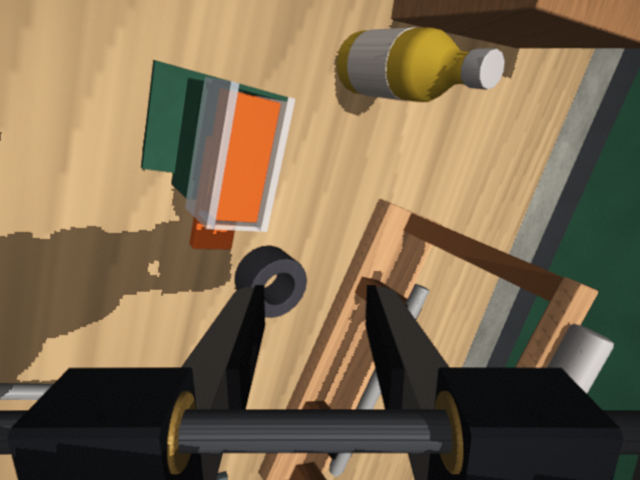

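The wrist view shows the shaft on its saddles from (425,290) to (335,470), the magazine with its orange tag tip near (213,235), and the bottle well clear. The third call was refused because of the empty row, so I'll resend it with all keys.

Emit:
arm_command(steps=[{"dx": -39.5, "dy": 11, "dz": 16, "wx": -0.046, "wy": -0.04, "wz": 0.097}, {"dx": -37.5, "dy": 14, "dz": 18, "wx": -0.046, "wy": -0.04, "wz": 0.097}, {"dx": -35.5, "dy": 16.5, "dz": 20, "wx": -0.046, "wy": -0.04, "wz": 0.097}, {"dx": -32.5, "dy": 19, "dz": 22.5, "wx": -0.046, "wy": -0.04, "wz": 0.097}, {"dx": 0, "dy": 0, "dz": 0, "wx": 0, "wy": 0, "wz": 0}])

```text
time: 1.7
eef_pos: [0.5469, 0.1673, 0.1797]
ee_rot: [[0.082, 0.729, 0.68], [0.996, -0.038, -0.079], [-0.031, 0.684, -0.729]]
contact_force: [-1.0, 0.5, -0.8]
finger_gap: 0.0461
grip_force: 0.0
```

```bash
cat > w.py <<'E'
from h import *
R1=tool(45,ry,rx); g=rack+ry*11.5+[0,0,85]; where(R1,g+R1[:,2]*(19-150)); where(R1,g+R1[:,2]*19)
d=cam('wrist','w2'); C=cloud(d)
ok=(d['range_z']>0)
P=(C*1000-rack); u=P@rx; v=P@ry; z=C[...,2]*1000
m=ok&(abs(u)<14)&(z>75)&(z<105)
for a in range(-130,150,10):
    k=m&(abs(v-a)<5)
    if k.sum()>8: print(a,k.sum(),'u min %.1f at top %.1f ztop %.1f'%(np.percentile(u[k],2),np.median(u[k&(z>np.percentile(z[k],97)-.7)]),np.percentile(z[k],97)))
hsv=cv2.cvtColor(d['img'],cv2.COLOR_RGB2HSV)
k=m&(hsv[...,1]>150)&(hsv[...,0]>12)&(z>86); print('brass v',np.percentile(v[k],[2,50,98]) if k.sum() else None)
E
python3 w.py
```

```text
t 1.7 p [546.9 167.3 179.7] err tool mm [-18.7  11.7  14.6] rot [-0.031 -0.029  0.075] j [ -75.2   15.1   44.7  136.1   93.7   16.4 -127.6] F [-1.   0.5 -0.8] gap 0.0461 0.0
t 1.7 p [546.9 167.3 179.7] err tool mm [-23.2  16.2 164.5] rot [-0.031 -0.029  0.075] j [ -75.2   15.1   44.7  136.1   93.7   16.4 -127.6] F [-1.   0.5 -0.8] gap 0.0461 0.0
-100 130 u min -8.3 at top -0.0 ztop 93.0
-90 182 u min -13.6 at top -0.3 ztop 93.2
-80 285 u min -13.9 at top -0.9 ztop 93.0
-70 322 u min -13.9 at top -0.4 ztop 93.1
-60 200 u min -8.4 at top -1.3 ztop 93.3
-50 205 u min -8.5 at top -0.7 ztop 93.1
-40 210 u min -8.4 at top -0.5 ztop 93.1
-30 220 u min -8.6 at top -0.6 ztop 93.3
-20 219 u min -8.3 at top -0.7 ztop 93.1
-10 228 u min -8.5 at top -0.3 ztop 93.0
0 234 u min -8.4 at top -0.6 ztop 93.0
10 237 u min -8.4 at top -0.8 ztop 93.1
20 237 u min -8.6 at top -0.7 ztop 93.2
30 257 u min -8.6 at top -0.7 ztop 93.2
40 251 u min -8.4 at top -0.5 ztop 93.1
50 242 u min -8.5 at top -0.4 ztop 93.0
60 432 u min -13.3 at top -0.9 ztop 98.2
70 334 u min -13.6 at top -3.5 ztop 95.8
80 400 u min -13.9 at top -0.5 ztop 92.6
90 393 u min -13.9 at top -0.9 ztop 92.9
100 290 u min -8.5 at top -1.2 ztop 92.8
110 300 u min -8.4 at top -1.0 ztop 92.6
brass v [56.52694314 61.01555713 65.30238972]
```

Run:
```python
from h import *
d=load('w2'); C=cloud(d); s=ctrl.state(); R=np.array(s['ee_rot']).reshape(3,3)
T=((C-s['eef_pos'])@R)*1000; ok=(d['range_z']>0)&(abs(T[...,1])<140)&(T[...,2]<15)&(T[...,2]>-200)
ok[:250]=False
for a in range(-160,10,10):
    k=ok&(abs(T[...,2]-a)<5)
    if k.sum()>5: print(a,k.sum(),'y',np.percentile(T[k][:,1],[0.5,99.5]).round(0),'x',np.percentile(T[k][:,0],[.5,99.5]).round(0))
# board lower edge in rack frame
P=C*1000-rack; u=P@rx; v=P@ry; z=P[:,:,2]; r=(d['range_z']>0)
k=r&(z>150)&(z<230)&(abs(v)<150)&(u<60)&(u>-10); print('board u,z min',k.sum(),np.percentile(u[k],[1,5,50]),np.percentile(z[k],[1,5,50,99]))
```

```text
-110 24848 y [-52.  54.] x [16. 30.]
-100 22788 y [-60.  63.] x [ 6. 30.]
-90 3290 y [-52.  80.] x [-7. 30.]
-80 1082 y [-31.  33.] x [-14.  13.]
-70 1568 y [-34.  36.] x [-13.  10.]
-60 3477 y [-39.  41.] x [-9. 10.]
-50 2200 y [-38.  40.] x [-12.   9.]
-40 1708 y [-37.  39.] x [-12.   9.]
-30 1350 y [-37.  38.] x [-12.   8.]
-20 1050 y [-36.  37.] x [-12.   8.]
-10 860 y [-35.  36.] x [-12.   8.]
0 428 y [-34.  35.] x [-12.   8.]
board u,z min 23985 [ 5.1605604   5.75430358 11.88965242] [191.18365462 193.25220172 209.65631041 229.68391594]
```

Emit:
arm_command(steps=[{"dx": -8, "dy": 6, "dz": 10, "wx": -0.015, "wy": -0.015, "wz": 0.04}, {"dx": -8, "dy": 6, "dz": 20, "wx": -0.015, "wy": -0.015, "wz": 0.035}, {"dx": -5, "dy": 3, "dz": 20, "wx": 0, "wy": 0, "wz": 0}, {"dx": 0, "dy": 0, "dz": 20, "wx": 0, "wy": 0, "wz": 0}, {"dx": 0, "dy": 0, "dz": 0, "wx": 0, "wy": 0, "wz": 0}])

```text
time: 2.25
eef_pos: [0.6034, 0.1413, 0.1399]
ee_rot: [[0.151, 0.701, 0.697], [0.989, -0.107, -0.106], [0.0, 0.705, -0.709]]
contact_force: [0.1, -0.0, 0.5]
finger_gap: 0.0462
grip_force: 0.0
```

Run:
```python
from h import *
R1=tool(45,ry,rx); g=rack+ry*11.5-rx*.5+[0,0,85]; where(R1,g+R1[:,2]*11)
```

```text
t 2.25 p [603.4 141.3 139.9] err tool mm [-0.6 -1.7 86.6] rot [-0.003 -0.003  0.002] j [ -58.4   24.    33.6  132.4  121.4   16.5 -157.9] F [ 0.1 -0.   0.5] gap 0.0462 0.0
```

Emit:
arm_command(steps=[{"dx": -0.5, "dy": -1.5, "dz": 10, "wx": 0, "wy": 0, "wz": 0}, {"dx": 0, "dy": 0, "dz": 10, "wx": 0, "wy": 0, "wz": 0}, {"dx": 0, "dy": 0, "dz": 0, "wx": 0, "wy": 0, "wz": 0}])

```text
time: 2.55
eef_pos: [0.6155, 0.1397, 0.1257]
ee_rot: [[0.15, 0.701, 0.698], [0.989, -0.108, -0.105], [0.001, 0.705, -0.709]]
contact_force: [0.2, 0.5, -0.1]
finger_gap: 0.0458
grip_force: 0.0
```

Run:
```python
from h import *
R1=tool(45,ry,rx); g=rack+ry*11.5-rx*.5+[0,0,85]; where(R1,g+R1[:,2]*11)
```

```text
t 2.55 p [615.5 139.7 125.7] err tool mm [-1.  -0.5 68. ] rot [-0.002 -0.004  0.002] j [ -53.6   26.    29.4  131.2  125.9   17.7 -162.1] F [ 0.2  0.5 -0.1] gap 0.0458 0.0
```

```bash
cat > kin.py <<'E'
import numpy as np, itertools
from scipy.optimize import least_squares
from scipy.spatial.transform import Rotation as Ro
D=[([-76.146,26.786,-.665,91.828,.344,61.387,-3.226],[182.5,623.2,213.6],[[-.96,.281,0],[.281,.96,-.001],[0,-.001,-1]]),
([-77.7,7.6,31,133.2,52.5,23.7,-77.5],[455.3,277.6,188.2],[[-0.243,0.797,0.552],[0.963,0.267,0.039],[-0.116,0.541,-0.833]]),
([-75.2,15.1,44.7,136.1,93.7,16.4,-127.6],[546.9,167.3,179.7],[[0.082,0.729,0.68],[0.996,-0.038,-0.079],[-0.031,0.684,-0.729]]),
([-58.4,24.,33.6,132.4,121.4,16.5,-157.9],[603.4,141.3,139.9],[[0.151,0.701,0.697],[0.989,-0.107,-0.106],[0,0.705,-0.709]]),
([-53.6,26.,29.4,131.2,125.9,17.7,-162.1],[615.5,139.7,125.7],[[0.15,0.701,0.698],[0.989,-0.108,-0.105],[0.001,0.705,-0.709]])]
def E(ax,a): return Ro.from_euler(ax,a,degrees=True).as_matrix()
def fk(q,p,s):
    y0,h,d3,a,a2,d5,a6,L,c=p; R=E('z',y0+s[0]*q[0]); t=np.array([0,0,h]); X=np.array([1,0,0]);Z=np.array([0,0,1])
    R=R@E('y',q[1])@E('z',s[1]*q[2]); t=t+R@(d3*Z+a*X); R=R@E('y',q[3]); t=t+R@(a2*X+d5*Z); R=R@E('z',s[2]*q[4])@E('y',q[5]); t=t+R@(a6*X+L*Z); R=R@E('z',s[3]*q[6]+c)
    return R,t
def res(p,s,D=D):
    o=[]
    for q,t,R in D:
        r,tt=fk(q,p,s); o+=[*(tt-t),*(300*(r-np.array(R)).ravel())]
    return np.array(o)
if __name__=='__main__':
    best=[]
    for s in itertools.product([1,-1],repeat=4):
        for y0 in(0,150):
            for c in(0,90,180,270):
                f=least_squares(res,[y0,350,350,0,0,350,0,300,c],args=(s,),x_scale=[30,100,100,50,50,100,50,100,60],max_nfev=60); best.append((f.cost,s,f.x))
    best.sort(key=lambda b:b[0])
    for b in best[:3]: print(round(b[0],1),b[1],b[2].round(1))
    np.save('kin.npy',np.r_[best[0][1],best[0][2]])
E
time python3 kin.py
```

```text
262.2 (-1, -1, -1, -1) [ -1.6 350.  540.8 -42.2  -9.8 469.8 -25.8 422.   88.7]
262.2 (-1, -1, -1, -1) [ -1.6 350.  540.8 -42.2  -9.8 469.8 -25.8 422.   88.7]
262.2 (-1, -1, -1, -1) [ -1.6 350.  540.8 -42.2  -9.8 469.8 -25.8 422.   88.7]
real	0m25.846s
user	0m25.662s
sys	0m0.110s
```

```bash
cat > ik.py <<'E'
from kin import *; from h import tool,ry,rx,rack
k=np.load('kin.npy'); s=k[:4]; p=k[4:]
lo=np.array([-144.91,-17.63,-89.93,15.96,-74.01,8.47,-167.45]); hi=np.array([144.91,115.5,88.59,139.68,254.01,105.57,167.45])
mid=(lo+hi)/2; half=(hi-lo)/2
def ik(R,t,q0):
    def f(q):
        r,tt=fk(q,p,s); return np.r_[(tt-t),300*(r-R).ravel(),.02*(q-mid)/half*10]
    b=least_squares(f,np.clip(q0,lo+1,hi-1),bounds=(lo,hi),x_scale=half,max_nfev=80); r,tt=fk(b.x,p,s)
    return b.x, np.linalg.norm(tt-t)+100*np.linalg.norm(r-R)
if __name__=='__main__':
    rng=np.random.default_rng(0); now=np.array(D[-1][0])
    for lean in(35,40,45):
        for sg in(1,-1):
            R=tool(lean,sg*ry,rx); g=rack+ry*11.5+[0,0,85]; t=g+R[:,2]*11; out=[]
            for i in range(14):
                q0=now if i==0 else rng.uniform(lo,hi)
                q,e=ik(R,t,q0)
                if e<4: out.append((min((np.minimum(q-lo,hi-q))),q.round(0),i))
            out.sort(key=lambda o:-o[0])
            print(lean,sg,len(out)); [print('   ',round(o[0],1),o[1],o[2]) for o in out[:3]]
E
time python3 ik.py
```

```text
35 1 8
    16.6 [  -4.   31.  -21.  123.  102.   26. -124.] 0
    16.5 [  -1.   32.  -25.  123.  102.   28. -123.] 7
    16.3 [  15.   38.  -47.  123.  103.   41. -118.] 9
35 -1 12
    16.5 [ -3.  31. -23. 123. 102.  27.  57.] 5
    16.2 [ 18.  41. -52. 123. 103.  45.  63.] 6
    16.2 [ 20.  42. -55. 124. 103.  48.  64.] 7
40 1 11
    14.0 [ -19.   30.   -5.  126.  119.   24. -145.] 1
    13.9 [ -15.   31.  -10.  126.  118.   26. -143.] 0
    13.8 [ -12.   31.  -14.  126.  117.   28. -141.] 6
40 -1 7
    13.9 [-13.  31. -11. 126. 117.  27.  38.] 9
    13.1 [ 14.  40. -49. 127. 112.  48.  52.] 6
    12.9 [ 21.  47. -60. 127. 112.  58.  57.] 11
45 1 13
    12.0 [-73.  52.  60. 128. 214.  21.  94.] 12
    11.1 [ -17.   32.  -10.  129.  127.   34. -154.] 9
    11.0 [ -16.   32.  -11.  129.  127.   34. -154.] 1
45 -1 9
    11.9 [-41.  33.  20. 128. 142.  22.   4.] 2
    11.0 [-15.  33. -13. 129. 126.  35.  27.] 5
    11.0 [-13.  33. -15. 129. 126.  36.  28.] 6
real	0m6.886s
user	0m7.225s
sys	0m0.049s
```

```bash
cat > g.py <<'E'
from h import *
R1=tool(43,ry,rx); g=rack+ry*11.5-rx*.5+[0,0,85]; where(R1,g+R1[:,2]*10)
E
python3 g.py
```

```text
t 2.55 p [615.5 139.7 125.7] err tool mm [-1.  -0.8 67. ] rot [ 0.033 -0.004  0.002] j [ -53.6   26.    29.4  131.2  125.9   17.7 -162.1] F [ 0.2  0.5 -0.1] gap 0.0458 0.0
```

Emit:
arm_command(steps=[{"dx": -0.5, "dy": -0.5, "dz": 3, "wx": 0.033, "wy": -0.002, "wz": 0}, {"dx": -0.5, "dy": -1, "dz": 6, "wx": 0, "wy": 0, "wz": 0}, {"dx": 0, "dy": -0.5, "dz": 6, "wx": 0, "wy": 0, "wz": 0}, {"dx": 0, "dy": 0, "dz": 0, "wx": 0, "wy": 0, "wz": 0}])

```text
time: 2.95
eef_pos: [0.6242, 0.1369, 0.1129]
ee_rot: [[0.152, 0.723, 0.674], [0.988, -0.112, -0.104], [0.0, 0.682, -0.732]]
contact_force: [-0.2, 0.0, -0.3]
finger_gap: 0.0461
grip_force: 0.0
```

```bash
python3 g.py
```

```text
t 2.95 p [624.2 136.9 112.9] err tool mm [ 0.6  3.6 51.4] rot [-0.    -0.002  0.002] j [ -51.3   27.5   28.5  129.4  126.3   15.4 -161.8] F [-0.2  0.  -0.3] gap 0.0461 0.0
```

Emit:
arm_command(steps=[{"dx": 0.5, "dy": 2, "dz": 9, "wx": 0, "wy": -0.002, "wz": 0.002}, {"dx": 0, "dy": 1.5, "dz": 9, "wx": 0, "wy": 0, "wz": 0}, {"dx": 0, "dy": 0, "dz": 8, "wx": 0, "wy": 0, "wz": 0}, {"dx": 0, "dy": 0, "dz": 0, "wx": 0, "wy": 0, "wz": 0}])

```text
time: 3.35
eef_pos: [0.645, 0.1333, 0.0959]
ee_rot: [[0.157, 0.723, 0.673], [0.988, -0.115, -0.107], [-0.0, 0.682, -0.732]]
contact_force: [-0.9, -0.3, -0.4]
finger_gap: 0.046
grip_force: 0.0
```

```bash
python3 g.py
```

```text
t 3.35 p [645.  133.3  95.9] err tool mm [ 1.1 -0.3 24.6] rot [-0.     0.002 -0.001] j [ -45.8   30.3   24.   127.   128.8   16.6 -163.5] F [-0.9 -0.3 -0.4] gap 0.046 0.0
```

Emit:
arm_command(steps=[{"dx": 0.5, "dy": 0, "dz": 8, "wx": 0, "wy": 0, "wz": 0}, {"dx": 0.5, "dy": 0, "dz": 8, "wx": 0, "wy": 0, "wz": 0}, {"dx": 0, "dy": 0, "dz": 8, "wx": 0, "wy": 0, "wz": 0}, {"dx": 0, "dy": 0, "dz": 0.5, "wx": 0, "wy": 0, "wz": 0}])

```text
time: 3.75
eef_pos: [0.658, 0.1334, 0.0758]
ee_rot: [[0.153, 0.727, 0.669], [0.988, -0.112, -0.104], [-0.001, 0.677, -0.736]]
contact_force: [-16.1, 2.3, 4.8]
finger_gap: 0.0459
grip_force: 0.0
```

```bash
python3 g.py
python3 - <<'E'
from h import *
d=cam('side','s1'); w=cam('wrist','w3')
a=cv2.resize(d['img'][200:400,140:340],(480,480)); cv2.imwrite('pics/g1.png',np.hstack([a,cv2.resize(w['img'],(320,240))[np.r_[0:240,0:240]]])[...,::-1])
E
```

```text
t 3.75 p [658.  133.4  75.8] err tool mm [-1.1  4.   1.1] rot [-0.006 -0.001  0.002] j [ -41.1   32.8   19.4  125.2  130.7   18.1 -164.4] F [-16.1   2.3   4.8] gap 0.0459 0.0
```

View pics/g1.png

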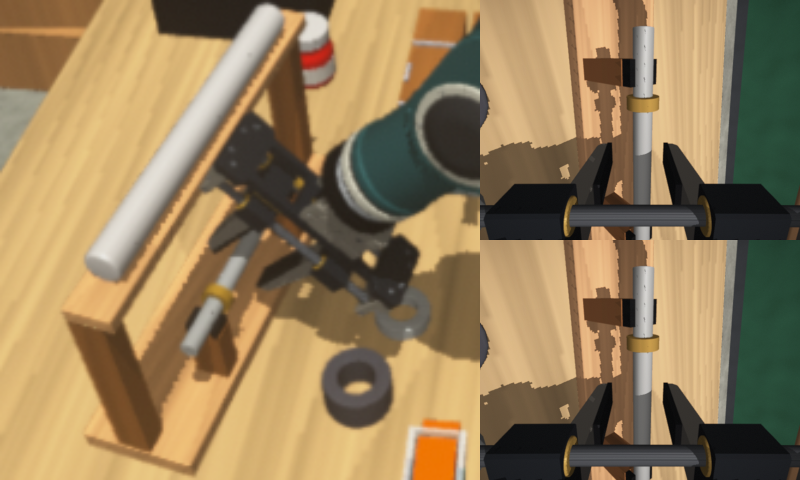

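The picture shows the fingers straddling the shaft (stub and collar to the lower left). The gripper's upper block touches the front of the board, and the force reads 16 N. I'll back off a little, lean more and go in again.

Emit:
arm_command(steps=[{"dx": -1, "dy": -3, "dz": -10, "wx": 0, "wy": 0, "wz": 0}, {"dx": 0, "dy": 0, "dz": -4, "wx": -0.03, "wy": 0, "wz": -0.01}, {"dx": 0, "dy": 0, "dz": 0, "wx": -0.03, "wy": 0, "wz": -0.01}, {"dx": 0, "dy": 0, "dz": 0, "wx": 0, "wy": 0, "wz": 0}])

```text
time: 4.25
eef_pos: [0.6488, 0.1331, 0.0864]
ee_rot: [[0.142, 0.684, 0.715], [0.99, -0.088, -0.112], [-0.014, 0.724, -0.69]]
contact_force: [-0.3, -0.5, -0.8]
finger_gap: 0.0463
grip_force: 0.0
```

```bash
cat > g.py <<'E'
from h import *
R1=tool(46.5,ry,rx); g=rack+ry*11.5-rx*.5+[0,0,85]; where(R1,g+R1[:,2]*9)
E
python3 g.py
```

```text
t 4.25 p [648.8 133.1  86.4] err tool mm [ 0.6  3.1 14.3] rot [-0.002 -0.     0.019] j [ -39.8   31.7   15.7  127.9  131.6   25.  -164.9] F [-0.3 -0.5 -0.8] gap 0.0463 0.0
```

Emit:
arm_command(steps=[{"dx": 0.5, "dy": 3, "dz": 4, "wx": 0, "wy": 0, "wz": 0}, {"dx": 0, "dy": 0, "dz": 5, "wx": 0, "wy": 0, "wz": 0}, {"dx": 0, "dy": 0, "dz": 5, "wx": 0, "wy": 0, "wz": 0}, {"dx": 0, "dy": 0, "dz": 0.5, "wx": 0, "wy": 0, "wz": 0}])

```text
time: 4.65
eef_pos: [0.6626, 0.1313, 0.0788]
ee_rot: [[0.143, 0.684, 0.716], [0.99, -0.088, -0.113], [-0.014, 0.724, -0.689]]
contact_force: [0.1, -0.5, 0.3]
finger_gap: 0.0459
grip_force: 0.0
```

```bash
python3 g.py
```

```text
t 4.65 p [662.6 131.3  78.8] err tool mm [ 0.3 -1.  -1.1] rot [-0.001  0.001  0.019] j [ -37.7   33.3   14.4  126.2  132.5   25.1 -165. ] F [ 0.1 -0.5  0.3] gap 0.0459 0.0
```

Emit:
arm_command(steps=[{"dx": 0, "dy": -1, "dz": 0, "wx": 0, "wy": 0, "wz": 0}, {"dx": 0, "dy": 0, "dz": 0, "wx": 0, "wy": 0, "wz": 0}, {"dx": 0, "dy": 0, "dz": 0, "wx": 0, "wy": 0, "wz": 0}, {"dx": 0, "dy": 0, "dz": 0, "wx": 0, "wy": 0, "wz": 0}, {"dx": 0, "dy": 0, "dz": 0, "wx": 0, "wy": 0, "wz": 0}], gripper=0, squeeze=45)

```text
time: 5.15
eef_pos: [0.6617, 0.1318, 0.0789]
ee_rot: [[0.142, 0.683, 0.717], [0.99, -0.088, -0.112], [-0.013, 0.725, -0.688]]
contact_force: [0.5, 0.2, 0.7]
finger_gap: 0.0144
grip_force: 45.0
```

```bash
python3 g.py
```

```text
t 5.15 p [661.7 131.8  78.9] err tool mm [-0.1 -0.4 -0.3] rot [-0.     0.     0.018] j [ -37.7   33.2   14.3  126.3  132.5   25.3 -165.1] F [0.5 0.2 0.7] gap 0.0144 45.0
```

Emit:
arm_command(steps=[{"dx": 0, "dy": 3.5, "dz": -3.5, "wx": 0, "wy": 0, "wz": 0}, {"dx": 0, "dy": 3.5, "dz": -3.5, "wx": 0, "wy": 0, "wz": 0}, {"dx": 0, "dy": 3.5, "dz": -3.5, "wx": 0, "wy": 0, "wz": 0}, {"dx": 0, "dy": 3.5, "dz": -3.5, "wx": 0, "wy": 0, "wz": 0}, {"dx": 0, "dy": 0, "dz": 0, "wx": 0, "wy": 0, "wz": 0}])

```text
time: 5.65
eef_pos: [0.6611, 0.1325, 0.0991]
ee_rot: [[0.142, 0.683, 0.717], [0.99, -0.088, -0.112], [-0.013, 0.725, -0.688]]
contact_force: [0.3, 0.5, -2.2]
finger_gap: 0.015
grip_force: 45.0
```

```bash
cat > sh.py <<'E'
from h import *
def shaft(d,lo=-60,hi=60):
    s=ctrl.state(); R=np.array(s['ee_rot']).reshape(3,3); C=cloud(d); T=((C-s['eef_pos'])@R)*1000; ok=(d['range_z']>0)
    hsv=cv2.cvtColor(d['img'],cv2.COLOR_RGB2HSV)
    k=ok&(abs(T[...,1])<16)&(T[...,2]>-45)&(T[...,2]<20)&(T[...,0]>12)&(T[...,0]<130)
    b=k&(hsv[...,1]>150)&(hsv[...,0]>12)&(hsv[...,0]<32)
    print('brass x',np.percentile(T[b][:,0],[2,50,98]).round(1) if b.sum()>10 else None)
    for a in range(15,125,10):
        m=k&(abs(T[...,0]-a)<5)&~b
        if m.sum()>20: q=T[m]; zt=np.percentile(q[:,2],3); print(a,m.sum(),'y %.1f..%.1f'%tuple(np.percentile(q[:,1],[2,98])),'top z %.1f'%zt,'ymid at top %.1f'%np.median(q[q[:,2]<zt+1][:,1]))
if __name__=='__main__':
    import sys
    shaft(cam('wrist',sys.argv[1]))
E
python3 g.py; python3 sh.py w4
```

```text
t 5.65 p [661.1 132.5  99.1] err tool mm [ -0.4 -14.6  14.2] rot [-0.    -0.001  0.019] j [ -39.8   30.8   16.7  126.5  129.6   23.1 -161.8] F [ 0.3  0.5 -2.2] gap 0.015 45.0
brass x [44.7 50.6 78.4]
15 690 y -7.1..8.2 top z -17.4 ymid at top 0.7
25 884 y -7.0..8.1 top z -17.3 ymid at top 0.3
35 935 y -6.9..8.3 top z -17.5 ymid at top 0.7
45 351 y -11.9..13.2 top z -21.6 ymid at top 1.4
55 721 y -10.9..11.2 top z -17.2 ymid at top 1.0
65 1369 y -14.4..8.2 top z -17.1 ymid at top 0.6
75 1486 y -14.2..8.1 top z -17.1 ymid at top 1.0
85 1294 y -11.0..8.3 top z -17.3 ymid at top 1.0
95 1309 y -6.2..8.4 top z -17.2 ymid at top 1.3
105 539 y -6.2..8.4 top z -17.2 ymid at top 1.1
```

```bash
cat >> h.py <<'E'
cyaw=np.radians(.65); cy=np.array([-np.sin(cyaw),np.cos(cyaw),0]); cx=np.array([np.cos(cyaw),np.sin(cyaw),0]); mouth=np.array([526.3,-46.2,65.])
RC=tool(0,cy,cx)
E
python3 - <<'E'
from h import *
s=ctrl.state(); R0=np.array(s['ee_rot']).reshape(3,3); p0=np.array(s['eef_pos'])*1000
pa=p0-rx*85+[0,0,35]; plan(R0,pa,3); print()
plan(RC,mouth+cy*140+[0,0,85],10,R0,pa)
E
```

```text
{"dx":0.2,"dy":-11.1,"dz":-28.6,"wx":0.000,"wy":0.000,"wz":0.000},
{"dx":0.2,"dy":-11.1,"dz":-28.6,"wx":0.000,"wy":0.000,"wz":0.000},
{"dx":0.2,"dy":-11.1,"dz":-28.6,"wx":0.000,"wy":0.000,"wz":0.000},

{"dx":-5.9,"dy":-1.9,"dz":-4.3,"wx":0.081,"wy":0.007,"wz":-0.014},
{"dx":-5.8,"dy":-2.4,"dz":-4.2,"wx":0.081,"wy":0.007,"wz":-0.014},
{"dx":-5.8,"dy":-2.8,"dz":-4.0,"wx":0.081,"wy":0.007,"wz":-0.014},
{"dx":-5.7,"dy":-3.2,"dz":-3.8,"wx":0.081,"wy":0.007,"wz":-0.014},
{"dx":-5.6,"dy":-3.5,"dz":-3.6,"wx":0.081,"wy":0.007,"wz":-0.014},
{"dx":-5.5,"dy":-3.9,"dz":-3.3,"wx":0.081,"wy":0.007,"wz":-0.014},
{"dx":-5.5,"dy":-4.2,"dz":-3.0,"wx":0.081,"wy":0.007,"wz":-0.014},
{"dx":-5.4,"dy":-4.5,"dz":-2.7,"wx":0.081,"wy":0.007,"wz":-0.014},
{"dx":-5.3,"dy":-4.8,"dz":-2.4,"wx":0.081,"wy":0.007,"wz":-0.014},
{"dx":-5.2,"dy":-5.1,"dz":-2.0,"wx":0.081,"wy":0.007,"wz":-0.014},
```

Emit:
arm_command(steps=[{"dx": 0, "dy": -4, "dz": -10, "wx": 0, "wy": 0, "wz": 0}, {"dx": 0, "dy": -8, "dz": -20, "wx": 0, "wy": 0, "wz": 0}, {"dx": 0, "dy": -8, "dz": -20, "wx": 0, "wy": 0, "wz": 0}, {"dx": 0, "dy": -8, "dz": -20, "wx": 0, "wy": 0, "wz": 0}, {"dx": 0, "dy": -5, "dz": -15, "wx": 0, "wy": 0, "wz": 0}])

```text
time: 6.2
eef_pos: [0.5753, 0.1447, 0.1327]
ee_rot: [[0.141, 0.685, 0.715], [0.99, -0.087, -0.112], [-0.014, 0.723, -0.69]]
contact_force: [0.2, 0.3, -2.4]
finger_gap: 0.0153
grip_force: 45.0
```

Emit:
arm_command(steps=[{"dx": -6, "dy": -2, "dz": -4, "wx": 0.08, "wy": 0.007, "wz": -0.014}, {"dx": -6, "dy": -2.5, "dz": -4, "wx": 0.08, "wy": 0.007, "wz": -0.014}, {"dx": -6, "dy": -3, "dz": -4, "wx": 0.08, "wy": 0.007, "wz": -0.014}, {"dx": -6, "dy": -3, "dz": -4, "wx": 0.08, "wy": 0.007, "wz": -0.014}, {"dx": 0, "dy": 0, "dz": 0, "wx": 0, "wy": 0, "wz": 0}])

```text
time: 6.7
eef_pos: [0.5629, 0.123, 0.1345]
ee_rot: [[0.124, 0.814, 0.567], [0.991, -0.075, -0.108], [-0.046, 0.576, -0.816]]
contact_force: [0.7, 0.0, -4.0]
finger_gap: 0.0148
grip_force: 45.0
```

Run:
```python
from h import *
where(RC,mouth+cy*140+[0,0,85]); plan(RC,mouth+cy*140+[0,0,85],7)
```

```text
t 6.7 p [562.9 123.  134.5] err tool mm [-34.4 -19.9 -31.2] rot [ 0.61   0.086 -0.117] j [ -52.2   18.3   28.4  132.    76.    12.6 -106. ] F [ 0.7  0.  -4. ] gap 0.0148 45.0
{"dx":-4.9,"dy":-2.8,"dz":-4.5,"wx":0.087,"wy":0.012,"wz":-0.017},
{"dx":-4.8,"dy":-3.3,"dz":-4.2,"wx":0.087,"wy":0.012,"wz":-0.017},
{"dx":-4.7,"dy":-3.7,"dz":-4.0,"wx":0.087,"wy":0.012,"wz":-0.017},
{"dx":-4.6,"dy":-4.2,"dz":-3.7,"wx":0.087,"wy":0.012,"wz":-0.017},
{"dx":-4.5,"dy":-4.5,"dz":-3.4,"wx":0.087,"wy":0.012,"wz":-0.017},
{"dx":-4.4,"dy":-4.9,"dz":-3.0,"wx":0.087,"wy":0.012,"wz":-0.017},
{"dx":-4.2,"dy":-5.2,"dz":-2.6,"wx":0.087,"wy":0.012,"wz":-0.017},
```

Emit:
arm_command(steps=[{"dx": -4, "dy": -2, "dz": -4, "wx": 0.06, "wy": 0.01, "wz": -0.012}, {"dx": -4, "dy": -2, "dz": -4, "wx": 0.06, "wy": 0.01, "wz": -0.012}, {"dx": -4, "dy": -3, "dz": -3, "wx": 0.06, "wy": 0.01, "wz": -0.012}, {"dx": -4, "dy": -3, "dz": -3, "wx": 0.06, "wy": 0.01, "wz": -0.012}, {"dx": -4, "dy": -3, "dz": -3, "wx": 0.06, "wy": 0.01, "wz": -0.012}])

```text
time: 7.2
eef_pos: [0.5447, 0.106, 0.14]
ee_rot: [[0.065, 0.934, 0.352], [0.997, -0.046, -0.061], [-0.041, 0.355, -0.934]]
contact_force: [1.6, -1.5, -3.3]
finger_gap: 0.0146
grip_force: 45.0
```

Emit:
arm_command(steps=[{"dx": -3, "dy": -3, "dz": -3, "wx": 0.07, "wy": 0.01, "wz": -0.012}, {"dx": -3, "dy": -3, "dz": -3, "wx": 0.07, "wy": 0.01, "wz": -0.012}, {"dx": -3, "dy": -3, "dz": -3, "wx": 0.07, "wy": 0.01, "wz": -0.012}, {"dx": -3, "dy": -3, "dz": -3, "wx": 0.07, "wy": 0.01, "wz": -0.012}, {"dx": 0, "dy": 0, "dz": 0, "wx": 0, "wy": 0, "wz": 0}])

```text
time: 7.7
eef_pos: [0.5321, 0.0934, 0.1491]
ee_rot: [[0.013, 0.996, 0.085], [1.0, -0.012, -0.016], [-0.015, 0.086, -0.996]]
contact_force: [0.9, 0.1, -2.6]
finger_gap: 0.0148
grip_force: 45.0
```

Run:
```python
from h import *
where(RC,mouth+cy*140+[0,0,85])
from sh import shaft
shaft(cam('wrist','w5'))
# re-measure the empty cell from wrist view
d=load('w5'); C=cloud(d)*1000; ok=d['range_z']>0; x,y,z=C[...,0],C[...,1],C[...,2]
k=ok&(z>84)&(z<95)&(x>480)&(x<570)&(y<20)&(y>-250)
if k.sum()>50: print('top pts',k.sum(),'x',np.percentile(x[k],[1,99]),'y',np.percentile(y[k],[1,99]),'z',np.median(z[k]))
k=ok&(z>20)&(z<84)&(x>505)&(x<548)&(abs(y+46)<8); print('face pts',k.sum(),np.median(y[k]) if k.sum() else '')
```

```text
t 7.7 p [532.1  93.4 149.1] err tool mm [ 0.3 -7.3 -1.5] rot [ 0.086  0.016 -0.024] j [ -7.6  19.1  -8.6 113.8   7.3  43.  -21.5] F [ 0.9  0.1 -2.6] gap 0.0148 45.0
brass x [43.7 49.1 53.1]
15 691 y -6.4..8.9 top z -17.7 ymid at top 1.5
25 902 y -6.3..8.8 top z -17.7 ymid at top 1.5
35 938 y -6.1..9.1 top z -17.8 ymid at top 1.9
45 271 y -11.1..14.0 top z -22.2 ymid at top 2.2
55 823 y -10.5..12.0 top z -17.5 ymid at top 1.8
65 1096 y -5.7..9.1 top z -17.7 ymid at top 1.8
75 1161 y -5.6..9.3 top z -17.6 ymid at top 1.8
85 1233 y -5.4..9.3 top z -17.5 ymid at top 2.0
95 1300 y -5.2..9.3 top z -17.5 ymid at top 1.8
105 412 y -5.3..9.3 top z -17.7 ymid at top 2.0
top pts 812 x [507.59264836 551.62626334] y [-76.77428714 -50.18590456] z 90.44506683019182
face pts 79 -47.37802449278289
```

Emit:
arm_command(steps=[{"dx": 0, "dy": -3.5, "dz": -0.5, "wx": 0.043, "wy": 0.008, "wz": -0.012}, {"dx": 0, "dy": -3.5, "dz": -0.5, "wx": 0.043, "wy": 0.008, "wz": -0.012}, {"dx": 0, "dy": 0, "dz": 25, "wx": 0, "wy": 0, "wz": 0}, {"dx": 0, "dy": 0, "dz": 25, "wx": 0, "wy": 0, "wz": 0}, {"dx": 0, "dy": 0, "dz": 0, "wx": 0, "wy": 0, "wz": 0}])

```text
time: 8.25
eef_pos: [0.5201, 0.0951, 0.0964]
ee_rot: [[-0.016, 1.0, -0.007], [1.0, 0.016, -0.0], [-0.0, -0.007, -1.0]]
contact_force: [-1.0, 0.0, -3.4]
finger_gap: 0.015
grip_force: 45.0
```

```bash
cat > al.py <<'E'
from h import *
import sys
where(RC,mouth+cy*140+[0,0,-9.3])
def line(d,nm):
    s=ctrl.state(); p=np.array(s['eef_pos'])*1000; R=np.array(s['ee_rot']).reshape(3,3)
    C=cloud(d)*1000; ok=d['range_z']>0; hsv=cv2.cvtColor(d['img'],cv2.COLOR_RGB2HSV); T=(C-p)@R
    k=ok&(abs(T[...,1])<12)&(T[...,2]>-22)&(T[...,2]<2)&(hsv[...,1]<90)
    out=[]
    for lo,hi in((-118,-95),(-95,-70),(-70,-45),(-45,-20),(15,42),(60,80),(80,104)):
        m=k&(T[...,0]>lo)&(T[...,0]<hi)
        if m.sum()<40: continue
        q=T[m]
        # circle radius 8 fit in (y,z) to the visible side
        from scipy.optimize import least_squares
        f=least_squares(lambda c:np.hypot(q[:,1]-c[0],q[:,2]-c[1])-8,[0,-9],loss='soft_l1',f_scale=.5).x
        w=p+R@np.array([(lo+hi)/2,*f]); out.append(w); print(nm,(lo,hi),m.sum(),'tool y,z',f.round(2),'world',w.round(1))
    m=k&(T[...,0]<-90)&(T[...,0]>-140)
    if m.sum(): print('nose x',np.percentile(T[m][:,0],[1,3]))
d=cam('side',sys.argv[1]); line(d,'side')
C=cloud(d)*1000; ok=d['range_z']>0; x,y,z=C[...,0],C[...,1],C[...,2]; hsv=cv2.cvtColor(d['img'],cv2.COLOR_RGB2HSV)
k=ok&(z>22)&(z<84)&(x>490)&(x<560)&(y>-56)&(y<-40)&(hsv[...,1]>60)
if k.sum()>30:
    print('face',k.sum(),'x',np.percentile(x[k],[1,99]).round(1),'y',np.median(y[k]).round(1))
vv,uu=np.nonzero(ok&(x>508)&(x<545)&(z>48)&(z<82)&(y<-38)&(y>-80)&(hsv[...,2]<70))
if len(vv): c=np.c_[uu,vv]; print('dark px',len(vv),c.mean(0)); 
line(cam('scene',sys.argv[1]+'c'),'scene'); line(cam('wrist',sys.argv[1]+'w'),'wrist')
E
python3 al.py a1
python3 - <<'E'
from h import *
d=load('side0'); p=proj(d,mouth/1000)[0]; print('bore proj',p)
g=cv2.cvtColor(d['img'],cv2.COLOR_RGB2GRAY); u,v=p.round().astype(int); print(g[v-9:v+10,u-11:u+12])
E
```

```text
t 8.25 p [520.1  95.1  96.4] err tool mm [-1.4  4.8 40.7] rot [-0.007  0.     0.005] j [ -6.5  25.1  -9.1 113.3   5.6  42.4 -18. ] F [-1.   0.  -3.4] gap 0.015 45.0
side (15, 42) 71 tool y,z [ 0.5  -8.99] world [521.7 124.1 107.2]
side (60, 80) 66 tool y,z [ 0.96 -8.57] world [521.5 165.6 106.8]
side (80, 104) 92 tool y,z [ 0.81 -8.43] world [521.  187.6 106.7]
face 36 x [490.4 551.5] y -46.6
scene (-95, -70) 46 tool y,z [-2.68 -6.64] world [521.7  13.4 106. ]
scene (-70, -45) 42 tool y,z [-1.97 -6.33] world [522.   38.4 105.8]
nose x [-118.80710075 -117.85954299]
wrist (-95, -70) 814 tool y,z [-1.3  -8.15] world [523.9  13.6 108.3]
wrist (-70, -45) 88 tool y,z [-1.03 -8.21] world [523.8  38.6 108.4]
wrist (-45, -20) 1614 tool y,z [-0.94 -8.04] world [523.5  63.6 108.3]
wrist (15, 42) 2447 tool y,z [-0.49 -7.94] world [522.9 124.6 108.4]
wrist (60, 80) 2249 tool y,z [-0.17 -7.65] world [522.6 166.1 108.2]
wrist (80, 104) 3004 tool y,z [-0.05 -7.54] world [522.3 188.1 108.1]
nose x [-90.3966288 -90.3966288]
bore proj [315.11126697 258.64019083]
[[116  88  87  89  91  93  95 100 102 10
[... 1103 characters left out ...]
 73  72  72  71  59]
 [118  80  73  74  75  74  74  75  75  78  82  81  77  74  72  71  72  74
   74  74  73  69  59]
 [101  73  71  71  73  74  74  74  74  74  75  75  74  72  69  70  70  72
   73  75  75  72  59]
 [ 98  72  71  71  71  72  74  74  74  74  73  75  74  74  73  71  70  70
   71  73  73  73  61]
 [ 91  76  74  71  71  70  71  73  73  74  74  74  74  76  74  73  73  70
   70  69  71  71  60]
 [ 89  79  77  77  74  71  70  70  72  72  74  73  75  74  74  75  75  73
   71  70  71  69  61]
 [ 81  75  78  79  77  76  73  71  70  72  72  74  74  75  75  75  74  74
   73  72  72  69  63]
 [ 83  76  75  77  79  79  77  74  72  70  70  72  72  75  74  74  76  74
   75  74  74  72  64]]
```

Emit:
arm_command(steps=[{"dx": 0, "dy": 1, "dz": 10, "wx": 0, "wy": 0, "wz": 0}, {"dx": 0, "dy": 1, "dz": 15, "wx": 0, "wy": 0, "wz": 0}, {"dx": 0, "dy": 0, "dz": 10, "wx": 0, "wy": 0, "wz": 0}, {"dx": 0, "dy": 0, "dz": 7, "wx": 0, "wy": 0, "wz": 0}, {"dx": -6, "dy": 0, "dz": 0, "wx": 0, "wy": 0, "wz": 0}])

```text
time: 8.9
eef_pos: [0.5249, 0.0904, 0.0563]
ee_rot: [[-0.017, 1.0, -0.003], [1.0, 0.017, 0.003], [0.003, -0.003, -1.0]]
contact_force: [0.8, -0.1, -3.1]
finger_gap: 0.0145
grip_force: 45.0
```

Emit:
arm_command(steps=[{"dx": -6, "dy": 0, "dz": 0, "wx": 0, "wy": 0, "wz": 0}, {"dx": 0, "dy": 0, "dz": 0, "wx": 0, "wy": 0, "wz": 0}, {"dx": 0, "dy": 0, "dz": 0, "wx": 0, "wy": 0, "wz": 0}, {"dx": 0, "dy": 0, "dz": 0, "wx": 0, "wy": 0, "wz": 0}, {"dx": 0, "dy": 0, "dz": 0, "wx": 0, "wy": 0, "wz": 0}])

```text
time: 9.4
eef_pos: [0.5263, 0.0841, 0.058]
ee_rot: [[-0.016, 1.0, -0.0], [1.0, 0.016, 0.004], [0.004, -0.0, -1.0]]
contact_force: [0.3, -0.3, -2.5]
finger_gap: 0.015
grip_force: 45.0
```

```bash
python3 al.py a2
python3 - <<'E'
from h import *
d=load('a2w'); p=proj(d,mouth/1000)[0]; print(p); C=cloud(d)*1000; ok=d['range_z']>0; x,y,z=C[...,0],C[...,1],C[...,2]
k=ok&(z>86)&(z<95)&(x>480)&(x<570)&(y<-48)&(y>-60); print('wrist top edge x',np.percentile(x[k],[1,99]),'z',np.median(z[k]))
u,v=p.round().astype(int); u=np.clip(u,130,510); v=np.clip(v,100,380)
a=cv2.resize(d['img'][v-100:v+100,u-120:u+120],(720,600)); cv2.imwrite('pics/a2crop.png',a[...,::-1]); print(u,v)
E
```

```text
t 9.4 p [526.3  84.1  58. ] err tool mm [ 9.7 -1.4  2.4] rot [-0.    -0.004  0.005] j [ -5.7  28.7  -8.5 114.1   6.3  37.5 -17.3] F [ 0.3 -0.3 -2.5] gap 0.015 45.0
side (15, 42) 69 tool y,z [  1.96 -10.89] world [527.7 112.6  68.9]
side (60, 80) 63 tool y,z [  2.19 -10.31] world [527.3 154.1  68.5]
side (80, 104) 77 tool y,z [  2.91 -10.38] world [527.6 176.1  68.6]
scene (-118, -95) 42 tool y,z [-1.97 -6.7 ] world [525.9 -22.4  64.2]
scene (-95, -70) 42 tool y,z [-0.78 -6.66] world [526.7   1.6  64.3]
scene (-70, -45) 40 tool y,z [-1.46 -8.41] world [525.6  26.6  66.1]
nose x [-115.27948276 -115.16903562]
wrist (-95, -70) 801 tool y,z [-0.37 -9.03] world [527.1   1.6  66.6]
wrist (-70, -45) 102 tool y,z [-0.05 -9.02] world [527.   26.6  66.7]
wrist (-45, -20) 1605 tool y,z [-0.03 -8.89] world [526.6  51.6  66.6]
wrist (15, 42) 2452 tool y,z [ 0.43 -8.82] world [526.1 112.6  66.8]
wrist (60, 80) 2247 tool y,z [ 0.74 -8.55] world [525.7 154.1  66.6]
wrist (80, 104) 3019 tool y,z [ 0.86 -8.51] world [525.5 176.1  66.7]
nose x [-90.4005981 -90.4005981]
[310.11238463 534.64046627]Traceback (most recent call last):
  File "<stdin>", line 3, in <module>
    return _quantile_unchecked(
        a, q, axis, out, overwrite_input, method, keepdims, weights)
    return _ureduce(a,
                    func=_quantile_ureduce_func,
    ...<5 lines>...
                    overwrite_input=overwrite_input,
                    method=method)
    r = func(a, **kwargs)
    result = _quantile(arr,
                       quantiles=q,
    ...<2 lines>...
                       out=out,
                       weights=wgt)
    slices_having_nans = np.isnan(arr[-1, ...])
                                  ~~~^^^^^^^^^
IndexError: index -1 is out of bounds for axis 0 with size 0
```

Emit:
arm_command(steps=[{"dx": 0, "dy": -2, "dz": 1.7, "wx": 0, "wy": 0, "wz": 0}, {"dx": 0, "dy": 0, "dz": 0, "wx": 0, "wy": 0, "wz": 0}, {"dx": 0, "dy": 0, "dz": 0, "wx": 0, "wy": 0, "wz": 0}])

```text
time: 9.85
eef_pos: [0.5239, 0.0839, 0.0559]
ee_rot: [[-0.016, 1.0, -0.001], [1.0, 0.016, 0.003], [0.003, -0.001, -1.0]]
contact_force: [0.4, -0.1, -2.4]
finger_gap: 0.0148
grip_force: 45.0
```

Emit:
arm_command(steps=[{"dx": -5, "dy": 0, "dz": 0, "wx": 0, "wy": 0, "wz": 0}, {"dx": -5, "dy": 0, "dz": 0, "wx": 0, "wy": 0, "wz": 0}, {"dx": -5, "dy": 0, "dz": 0, "wx": 0, "wy": 0, "wz": 0}, {"dx": -5, "dy": 0, "dz": 0, "wx": 0, "wy": 0, "wz": 0}, {"dx": 0, "dy": 0, "dz": 0, "wx": 0, "wy": 0, "wz": 0}])

```text
time: 10.35
eef_pos: [0.5244, 0.0626, 0.0559]
ee_rot: [[-0.014, 1.0, -0.001], [1.0, 0.014, 0.003], [0.003, -0.001, -1.0]]
contact_force: [0.4, 0.4, -2.3]
finger_gap: 0.0147
grip_force: 45.0
```

Emit:
arm_command(steps=[{"dx": -3, "dy": 0, "dz": 0, "wx": 0, "wy": 0, "wz": 0}, {"dx": -3, "dy": 0, "dz": 0, "wx": 0, "wy": 0, "wz": 0}, {"dx": 0, "dy": 0, "dz": 0, "wx": 0, "wy": 0, "wz": 0}])

```text
time: 10.65
eef_pos: [0.5245, 0.0574, 0.0559]
ee_rot: [[-0.015, 1.0, -0.001], [1.0, 0.015, 0.003], [0.003, -0.001, -1.0]]
contact_force: [1.1, -0.5, -3.0]
finger_gap: 0.0145
grip_force: 45.0
```

Emit:
arm_command(steps=[{"dx": -6, "dy": 0, "dz": 0, "wx": 0, "wy": 0, "wz": 0}, {"dx": -6, "dy": 0, "dz": 0, "wx": 0, "wy": 0, "wz": 0}, {"dx": -6, "dy": 0, "dz": 0, "wx": 0, "wy": 0, "wz": 0}, {"dx": -6, "dy": 0, "dz": 0, "wx": 0, "wy": 0, "wz": 0}])

```text
time: 11.05
eef_pos: [0.5249, 0.0331, 0.0559]
ee_rot: [[-0.015, 1.0, -0.001], [1.0, 0.015, 0.003], [0.003, -0.001, -1.0]]
contact_force: [-0.8, -0.6, -2.4]
finger_gap: 0.0147
grip_force: 45.0
```

Emit:
arm_command(steps=[{"dx": -6, "dy": 0, "dz": 0, "wx": 0, "wy": 0, "wz": 0}, {"dx": -6, "dy": 0, "dz": 0, "wx": 0, "wy": 0, "wz": 0}, {"dx": -6, "dy": 0, "dz": 0, "wx": 0, "wy": 0, "wz": 0}, {"dx": -6, "dy": 0, "dz": 0, "wx": 0, "wy": 0, "wz": 0}])

```text
time: 11.45
eef_pos: [0.5253, 0.0093, 0.0558]
ee_rot: [[-0.016, 1.0, -0.001], [1.0, 0.016, 0.003], [0.003, -0.001, -1.0]]
contact_force: [-0.8, -0.7, -2.4]
finger_gap: 0.0146
grip_force: 45.0
```

Emit:
arm_command(steps=[{"dx": -6, "dy": 0, "dz": 0, "wx": 0, "wy": 0, "wz": 0}, {"dx": -6, "dy": 0, "dz": 0, "wx": 0, "wy": 0, "wz": 0}, {"dx": -6, "dy": 0, "dz": 0, "wx": 0, "wy": 0, "wz": 0}, {"dx": -6, "dy": 0, "dz": 0, "wx": 0, "wy": 0, "wz": 0}, {"dx": -6, "dy": 0, "dz": 0, "wx": 0, "wy": 0, "wz": 0}])

```text
time: 11.95
eef_pos: [0.5257, -0.0206, 0.0557]
ee_rot: [[-0.016, 1.0, -0.001], [1.0, 0.016, 0.003], [0.003, -0.001, -1.0]]
contact_force: [0.8, -0.9, -2.4]
finger_gap: 0.0148
grip_force: 45.0
```

Emit:
arm_command(steps=[{"dx": 0, "dy": 0, "dz": 0, "wx": 0, "wy": 0, "wz": 0}, {"dx": 0, "dy": 0, "dz": 0, "wx": 0, "wy": 0, "wz": 0}, {"dx": 0, "dy": 0, "dz": 0, "wx": 0, "wy": 0, "wz": 0}, {"dx": 0, "dy": 0, "dz": 0, "wx": 0, "wy": 0, "wz": 0}], gripper=0.33)

```text
time: 12.35
eef_pos: [0.5259, -0.0197, 0.0559]
ee_rot: [[-0.016, 1.0, -0.0], [1.0, 0.016, 0.004], [0.004, -0.0, -1.0]]
contact_force: [-0.2, 0.2, -0.9]
finger_gap: 0.0304
grip_force: 0.0
```

```bash
python3 al.py a3
```

```text
t 12.35 p [525.9 -19.7  55.9] err tool mm [113.5   0.6   0.6] rot [-0.    -0.004  0.005] j [  5.2  28.4  -8.1 115.1   6.   36.9  -5.8] F [-0.2  0.2 -0.9] gap 0.0304 0.0
side (15, 42) 53 tool y,z [ 1.7  -7.42] world [527.2   8.8  63.4]
side (60, 80) 49 tool y,z [ 1.53 -5.19] world [526.3  50.3  61.3]
side (80, 104) 76 tool y,z [ 1.82 -4.53] world [526.2  72.3  60.7]
face 171 x [490.6 547.1] y -47.0
wrist (-45, -20) 815 tool y,z [-0.44 -7.39] world [525.9 -52.4  63.1]
wrist (15, 42) 2300 tool y,z [-0.07 -4.97] world [525.3   8.6  60.9]
wrist (60, 80) 2109 tool y,z [ 0.24 -2.85] world [524.9  50.1  58.9]
wrist (80, 104) 2594 tool y,z [ 0.42 -1.86] world [524.8  72.1  58. ]
```

Emit:
arm_command(steps=[{"dx": 0, "dy": 0, "dz": -20, "wx": 0, "wy": 0, "wz": 0}, {"dx": 0, "dy": 0, "dz": -20, "wx": 0, "wy": 0, "wz": 0}, {"dx": 28, "dy": 0, "dz": 0, "wx": 0, "wy": 0, "wz": 0}, {"dx": 28, "dy": 0, "dz": 0, "wx": 0, "wy": 0, "wz": 0}, {"dx": 27, "dy": 0, "dz": 0, "wx": 0, "wy": -0.04, "wz": 0}])

```text
time: 13.0
eef_pos: [0.5247, 0.062, 0.0963]
ee_rot: [[-0.012, 1.0, 0.0], [0.999, 0.012, -0.038], [-0.038, 0.0, -0.999]]
contact_force: [0.0, -0.3, 0.6]
finger_gap: 0.03
grip_force: 0.0
```

Emit:
arm_command(steps=[{"dx": 0, "dy": 0, "dz": 0, "wx": 0, "wy": 0, "wz": 0}, {"dx": 0, "dy": 0, "dz": 0, "wx": 0, "wy": 0, "wz": 0}, {"dx": 0, "dy": 0, "dz": 0, "wx": 0, "wy": 0, "wz": 0}])

```text
time: 13.3
eef_pos: [0.5244, 0.0616, 0.0959]
ee_rot: [[-0.015, 1.0, -0.0], [0.999, 0.015, -0.037], [-0.037, -0.001, -0.999]]
contact_force: [0.6, -0.9, -0.5]
finger_gap: 0.0301
grip_force: 0.0
```

Run:
```python
from h import *
from scipy.optimize import least_squares
s=ctrl.state(); p=np.array(s['eef_pos'])*1000; R=np.array(s['ee_rot']).reshape(3,3); print(s['time'],p,R.round(3).tolist(),s['finger_gap'])
d=cam('wrist','b1'); C=cloud(d)*1000; ok=d['range_z']>0; T=(C-p)@R; hsv=cv2.cvtColor(d['img'],cv2.COLOR_RGB2HSV)
W=ok&(abs(C[...,0]-525)<14)&(C[...,2]>45)&(C[...,2]<78)&(hsv[...,1]<90)
for lo in range(-50,90,10):
    m=W&(C[...,1]>lo)&(C[...,1]<lo+10)
    if m.sum()>60:
        q=C[m]; f=least_squares(lambda c:np.hypot(q[:,0]-c[0],q[:,2]-c[1])-8,[525,60],loss='soft_l1',f_scale=.5).x; print(lo,m.sum(),f.round(2), q[:,1].max().round(1))
```

```text
13.3 [524.43161892  61.64556349  95.89923753] [[-0.015, 1.0, -0.0], [0.999, 0.015, -0.037], [-0.037, -0.001, -0.999]] 0.030139581511791316
-30 65 [525.6   61.96] -20.0
-20 390 [525.53  61.97] -10.0
-10 398 [525.44  61.57] -0.0
0 423 [525.37  61.15] 10.0
10 371 [525.23  60.8 ] 19.7
30 357 [525.09  59.68] 39.9
40 477 [524.98  59.28] 49.9
50 507 [524.92  58.88] 60.0
60 509 [524.83  58.48] 70.0
70 535 [524.77  58.03] 80.0
80 286 [524.77  57.46] 82.3
```

Emit:
arm_command(steps=[{"dx": 0, "dy": 0.5, "dz": 15, "wx": 0, "wy": 0, "wz": 0}, {"dx": 0, "dy": 0, "dz": 15, "wx": 0, "wy": 0, "wz": 0}, {"dx": 0, "dy": 0, "dz": 12, "wx": 0, "wy": 0, "wz": 0}, {"dx": 0, "dy": 0, "dz": 7, "wx": 0, "wy": 0, "wz": 0}, {"dx": 0, "dy": 0, "dz": 0, "wx": 0, "wy": 0, "wz": 0}])

```text
time: 13.85
eef_pos: [0.5243, 0.0602, 0.046]
ee_rot: [[-0.015, 1.0, -0.002], [0.999, 0.015, -0.037], [-0.037, -0.003, -0.999]]
contact_force: [0.0, 0.3, -0.6]
finger_gap: 0.0302
grip_force: 0.0
```

Emit:
arm_command(steps=[{"dx": 0, "dy": 0, "dz": 0, "wx": 0, "wy": 0, "wz": 0}, {"dx": 0, "dy": 0, "dz": 0, "wx": 0, "wy": 0, "wz": 0}, {"dx": 0, "dy": 0, "dz": 0, "wx": 0, "wy": 0, "wz": 0}, {"dx": 0, "dy": 0, "dz": 0, "wx": 0, "wy": 0, "wz": 0}], gripper=0, squeeze=45)

```text
time: 14.25
eef_pos: [0.5252, 0.061, 0.0475]
ee_rot: [[-0.016, 1.0, 0.001], [0.999, 0.016, -0.037], [-0.037, 0.0, -0.999]]
contact_force: [-0.9, -0.5, 0.4]
finger_gap: 0.015
grip_force: 45.0
```

Emit:
arm_command(steps=[{"dx": 0, "dy": 0, "dz": -2, "wx": 0, "wy": 0.013, "wz": 0}, {"dx": 0, "dy": 0, "dz": -2, "wx": 0, "wy": 0.013, "wz": 0}, {"dx": 0, "dy": 0, "dz": -2, "wx": 0, "wy": 0.013, "wz": 0}, {"dx": 0, "dy": 0, "dz": 0, "wx": 0, "wy": 0, "wz": 0}, {"dx": 0, "dy": 0, "dz": 0, "wx": 0, "wy": 0, "wz": 0}])

```text
time: 14.75
eef_pos: [0.525, 0.0605, 0.053]
ee_rot: [[-0.015, 1.0, -0.001], [1.0, 0.015, 0.002], [0.002, -0.001, -1.0]]
contact_force: [0.2, -1.3, -2.4]
finger_gap: 0.0148
grip_force: 45.0
```

```bash
cat > lv.py <<'E'
from h import *
from scipy.optimize import least_squares
import sys
s=ctrl.state(); p=np.array(s['eef_pos'])*1000; R=np.array(s['ee_rot']).reshape(3,3); print(s['time'],p.round(1),R.round(3).tolist(),s['finger_gap'],s['contact_force'],s['ft_torque'])
d=cam('wrist',sys.argv[1]); C=cloud(d)*1000; ok=d['range_z']>0; hsv=cv2.cvtColor(d['img'],cv2.COLOR_RGB2HSV)
W=ok&(abs(C[...,0]-525)<14)&(C[...,2]>45)&(C[...,2]<82)&(hsv[...,1]<90)
for lo in range(-60,90,10):
    m=W&(C[...,1]>lo)&(C[...,1]<lo+10)
    if m.sum()>60:
        q=C[m]; f=least_squares(lambda c:np.hypot(q[:,0]-c[0],q[:,2]-c[1])-8,[525,60],loss='soft_l1',f_scale=.5).x; print(lo,m.sum(),f.round(2), q[:,1].max().round(1))
E
python3 lv.py b2
```

```text
14.75 [525.   60.5  53. ] [[-0.015, 1.0, -0.001], [1.0, 0.015, 0.002], [0.002, -0.001, -1.0]] 0.014770501745075439 [ 0.15845827 -1.32226424 -2.42294942] [-0.14446455  0.08963027  0.01392251]
-30 117 [525.92  63.89] -20.0
-20 538 [525.37  78.2 ] -10.0
-10 232 [525.9   79.02] -4.2
30 615 [525.33  63.91] 40.0
40 708 [525.25  64.01] 50.0
50 821 [525.13  64.13] 60.0
60 1677 [524.86  76.04] 70.0
70 909 [525.05  64.13] 80.0
80 463 [525.19  63.3 ] 81.8
```

Emit:
arm_command(steps=[{"dx": -4, "dy": 0, "dz": -0.5, "wx": 0, "wy": 0, "wz": 0}, {"dx": -6, "dy": 0, "dz": 0, "wx": 0, "wy": 0, "wz": 0}, {"dx": -6, "dy": 0, "dz": 0, "wx": 0, "wy": 0, "wz": 0}, {"dx": -6, "dy": 0, "dz": 0, "wx": 0, "wy": 0, "wz": 0}])

```text
time: 15.2
eef_pos: [0.5253, 0.0384, 0.0534]
ee_rot: [[-0.016, 1.0, -0.001], [1.0, 0.016, 0.002], [0.002, -0.001, -1.0]]
contact_force: [0.2, 1.1, -1.1]
finger_gap: 0.0148
grip_force: 45.0
```

Emit:
arm_command(steps=[{"dx": -6, "dy": 0, "dz": 0, "wx": 0, "wy": 0, "wz": 0}, {"dx": -6, "dy": 0, "dz": 0, "wx": 0, "wy": 0, "wz": 0}, {"dx": -6, "dy": 0, "dz": 0, "wx": 0, "wy": 0, "wz": 0}, {"dx": -6, "dy": 0, "dz": 0, "wx": 0, "wy": 0, "wz": 0}])

```text
time: 15.6
eef_pos: [0.5256, 0.0145, 0.0534]
ee_rot: [[-0.016, 1.0, -0.001], [1.0, 0.016, 0.002], [0.002, -0.001, -1.0]]
contact_force: [-1.4, -0.1, -2.5]
finger_gap: 0.0147
grip_force: 45.0
```

Emit:
arm_command(steps=[{"dx": -6, "dy": 0, "dz": 0, "wx": 0, "wy": 0, "wz": 0}, {"dx": -5, "dy": 0, "dz": 0, "wx": 0, "wy": 0, "wz": 0}, {"dx": -3, "dy": 0, "dz": 0, "wx": 0, "wy": 0, "wz": 0}, {"dx": 0, "dy": 0, "dz": 0, "wx": 0, "wy": 0, "wz": 0}, {"dx": 0, "dy": 0, "dz": 0, "wx": 0, "wy": 0, "wz": 0}])

```text
time: 16.1
eef_pos: [0.5258, 0.0009, 0.0533]
ee_rot: [[-0.016, 1.0, -0.001], [1.0, 0.016, 0.002], [0.002, -0.001, -1.0]]
contact_force: [0.4, -0.8, -1.7]
finger_gap: 0.0149
grip_force: 45.0
```

```bash
python3 lv.py b3
python3 - <<'E'
from h import *
d=load('b3'); C=cloud(d)*1000; hsv=cv2.cvtColor(d['img'],cv2.COLOR_RGB2HSV)
b=(d['range_z']>0)&(abs(C[...,0]-525)<15)&(C[...,2]>66)&(C[...,2]<82)&(hsv[...,1]>140)&(hsv[...,0]>14)&(hsv[...,0]<32)&(C[...,1]>-50)
print('brass',b.sum(),np.percentile(C[b][:,1],[2,50,98]) if b.sum() else '')
E
```

```text
16.1 [525.8   0.9  53.3] [[-0.016, 1.0, -0.001], [1.0, 0.016, 0.002], [0.002, -0.001, -1.0]] 0.014898811538233844 [ 0.44051307 -0.83225524 -1.73570452] [-0.16405022  0.14002833 -0.04006281]
-30 579 [526.83  78.37] -20.0
-20 705 [526.24  78.63] -10.0
-10 815 [526.52  78.62] -0.0
0 1493 [525.17  64.84] 10.0
10 1088 [527.44  78.07] 20.0
20 502 [525.8  64.1] 22.1
brass 1092 [-37.55181192 -30.80757282 -27.99878872]
```

Emit:
arm_command(steps=[{"dx": -3, "dy": 0, "dz": 0, "wx": 0, "wy": 0, "wz": 0}, {"dx": -3, "dy": 0, "dz": 0, "wx": 0, "wy": 0, "wz": 0}, {"dx": -1.5, "dy": 0, "dz": 0, "wx": 0, "wy": 0, "wz": 0}, {"dx": 0, "dy": 0, "dz": 0, "wx": 0, "wy": 0, "wz": 0}])

```text
time: 16.55
eef_pos: [0.5261, -0.0068, 0.0533]
ee_rot: [[-0.016, 1.0, -0.001], [1.0, 0.016, 0.002], [0.002, -0.001, -1.0]]
contact_force: [-0.5, 0.2, -2.0]
finger_gap: 0.015
grip_force: 45.0
```

Emit:
arm_command(steps=[{"dx": -1.5, "dy": 0, "dz": 0, "wx": 0, "wy": 0, "wz": 0}, {"dx": 0, "dy": 0, "dz": 0, "wx": 0, "wy": 0, "wz": 0}, {"dx": 0, "dy": 0, "dz": 0, "wx": 0, "wy": 0, "wz": 0}])

```text
time: 16.85
eef_pos: [0.5261, -0.0076, 0.0534]
ee_rot: [[-0.016, 1.0, -0.001], [1.0, 0.016, 0.003], [0.003, -0.001, -1.0]]
contact_force: [0.3, 1.6, -2.6]
finger_gap: 0.0148
grip_force: 45.0
```

Emit:
arm_command(steps=[{"dx": -1.5, "dy": 0, "dz": 0, "wx": 0, "wy": 0, "wz": 0}, {"dx": 0, "dy": 0, "dz": 0, "wx": 0, "wy": 0, "wz": 0}, {"dx": 0, "dy": 0, "dz": 0, "wx": 0, "wy": 0, "wz": 0}])

```text
time: 17.15
eef_pos: [0.526, -0.0077, 0.0533]
ee_rot: [[-0.017, 1.0, -0.001], [1.0, 0.017, 0.004], [0.004, -0.001, -1.0]]
contact_force: [-0.7, 5.4, -2.2]
finger_gap: 0.0147
grip_force: 45.0
```

Emit:
arm_command(steps=[{"dx": -2, "dy": 0, "dz": 0, "wx": 0, "wy": 0, "wz": 0}, {"dx": 0, "dy": 0, "dz": 0, "wx": 0, "wy": 0, "wz": 0}, {"dx": 0, "dy": 0, "dz": 0, "wx": 0, "wy": 0, "wz": 0}])

```text
time: 17.45
eef_pos: [0.526, -0.0078, 0.0533]
ee_rot: [[-0.018, 1.0, -0.001], [1.0, 0.018, 0.006], [0.006, -0.001, -1.0]]
contact_force: [-0.5, 8.4, -1.6]
finger_gap: 0.0145
grip_force: 45.0
```

Emit:
arm_command(steps=[{"dx": 2, "dy": 0, "dz": 0, "wx": 0, "wy": 0, "wz": 0}, {"dx": 0, "dy": 0, "dz": 0, "wx": 0, "wy": 0, "wz": 0}, {"dx": 0, "dy": 0, "dz": 0, "wx": 0, "wy": 0, "wz": 0}, {"dx": 0, "dy": 0, "dz": 0, "wx": 0, "wy": 0, "wz": 0}], gripper=0.33)

```text
time: 17.85
eef_pos: [0.5263, -0.0102, 0.0535]
ee_rot: [[-0.015, 1.0, -0.0], [1.0, 0.015, 0.002], [0.002, -0.0, -1.0]]
contact_force: [-0.6, -0.5, -0.2]
finger_gap: 0.0306
grip_force: 0.0
```

Emit:
arm_command(steps=[{"dx": 0, "dy": 0, "dz": -20, "wx": 0, "wy": 0, "wz": 0}, {"dx": 0, "dy": 0, "dz": -30, "wx": 0, "wy": 0, "wz": 0}, {"dx": 10, "dy": 0, "dz": -40, "wx": 0, "wy": 0, "wz": 0}, {"dx": 30, "dy": 0, "dz": -20, "wx": 0, "wy": 0, "wz": 0}, {"dx": 30, "dy": -10, "dz": 0, "wx": 0, "wy": 0, "wz": 0}])

```text
time: 18.35
eef_pos: [0.5183, 0.0603, 0.1671]
ee_rot: [[-0.013, 1.0, 0.007], [1.0, 0.013, 0.003], [0.003, 0.007, -1.0]]
contact_force: [0.8, 0.6, 0.2]
finger_gap: 0.0304
grip_force: 0.0
```

Emit:
arm_command(steps=[{"dx": 40, "dy": -15, "dz": 0, "wx": 0, "wy": 0, "wz": 0}, {"dx": 40, "dy": -15, "dz": 0, "wx": 0, "wy": 0, "wz": 0}, {"dx": 30, "dy": -15, "dz": 0, "wx": 0, "wy": 0, "wz": 0}, {"dx": 0, "dy": 0, "dz": 0, "wx": 0, "wy": 0, "wz": 0}, {"dx": 0, "dy": 0, "dz": 0, "wx": 0, "wy": 0, "wz": 0}])

```text
time: 18.85
eef_pos: [0.4684, 0.1694, 0.1639]
ee_rot: [[-0.017, 1.0, -0.0], [1.0, 0.017, 0.002], [0.002, -0.0, -1.0]]
contact_force: [0.1, -0.9, 1.0]
finger_gap: 0.0306
grip_force: 0.0
```

Run:
```python
from h import *
where(RC,[462,250,163])
d=cam('wrist','m1'); C=cloud(d)*1000; ok=d['range_z']>0; hsv=cv2.cvtColor(d['img'],cv2.COLOR_RGB2HSV); x,y,z=C[...,0],C[...,1],C[...,2]
o=(hsv[...,0]<20)&(hsv[...,1]>200)&(hsv[...,2]>120)&ok
for nm,m in(('tag0',o&(z>44)&(z<54)),('toptag',o&(z>70)&(z<90)),('rim',ok&(z>81)&(z<87)&(x>400)&(x<520)&(y>240)&(y<400)&(hsv[...,1]<90)),('ped',ok&(z>36)&(z<42)&(x>400)&(x<520)&(y>240)&(y<400))):
    if m.sum()>20:
        q=C[m]; r=cv2.minAreaRect(q[:,:2].astype(np.float32)); print(nm,m.sum(),np.round(r[0],1),np.round(r[1],1),round(r[2],1),'z',np.median(q[:,2]).round(1),'x',np.percentile(q[:,0],[1,99]).round(1),'y',np.percentile(q[:,1],[1,99]).round(1))
d=cam('side','m2'); C=cloud(d)*1000; ok=d['range_z']>0; hsv=cv2.cvtColor(d['img'],cv2.COLOR_RGB2HSV)
b=ok&(abs(C[...,0]-525)<15)&(C[...,2]>50)&(C[...,2]<84)&(hsv[...,1]>140)&(hsv[...,0]>14)&(hsv[...,0]<32)&(C[...,1]>-60)&(C[...,1]<0)
print('collar',b.sum(),np.percentile(C[b],[2,50,98],axis=0).round(1).tolist() if b.sum() else '')
a=np.hstack([cv2.resize(load('m1')['img'],(400,300)),cv2.resize(d['img'][170:320,250:450],(400,300))]); cv2.imwrite('pics/m.png',a[...,::-1])
```

```text
t 18.85 p [468.4 169.4 163.9] err tool mm [80.7 -5.   1.1] rot [-0.    -0.002  0.006] j [-10.5  17.  -15.4 114.7   5.7  49.  -28. ] F [ 0.1 -0.9  1. ] gap 0.0306 0.0
tag0 95 [463.8 259.4] [27.9 21.1] 1.5 z 49.7 x [449.7 477.9] y [249.  269.9]
toptag 60 [462.3 294.4] [28.8 28.4] 3.3 z 79.2 x [448.  476.9] y [280.1 307.5]
rim 1626 [462.  293.1] [43.5 34.6] 2.4 z 83.6 x [440.4 483.7] y [275.5 309.2]
collar 0
```

View pics/m.png

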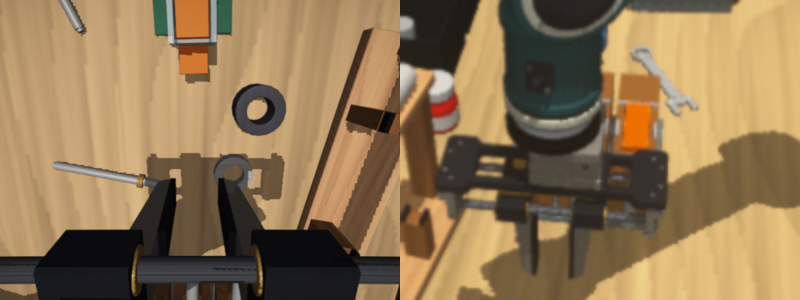

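The picture shows the tag sticking out below the magazine at about (193,62) in the left half, with nothing blocking it. The right half is mostly hidden by the arm. The tag's top is at 49.7 mm and it stands out 27 mm, as stated.

Emit:
arm_command(steps=[{"dx": 30, "dy": -1, "dz": 0, "wx": 0, "wy": 0, "wz": -0.01}, {"dx": 30, "dy": -1, "dz": 15, "wx": 0, "wy": 0, "wz": -0.01}, {"dx": 32, "dy": -1.5, "dz": 30, "wx": 0, "wy": 0, "wz": 0}, {"dx": 0, "dy": 0, "dz": 30, "wx": 0, "wy": 0, "wz": 0}, {"dx": 0, "dy": 0, "dz": 0, "wx": 0, "wy": 0, "wz": 0}], gripper=0.52)

```text
time: 19.45
eef_pos: [0.4605, 0.2591, 0.0855]
ee_rot: [[-0.035, 0.999, -0.007], [0.999, 0.035, -0.002], [-0.002, -0.007, -1.0]]
contact_force: [0.3, 0.0, 0.0]
finger_gap: 0.0478
grip_force: 0.0
```

Emit:
arm_command(steps=[{"dx": 0, "dy": 0, "dz": 0, "wx": 0, "wy": 0, "wz": 0}, {"dx": 0, "dy": 0, "dz": 0, "wx": 0, "wy": 0, "wz": 0}])

```text
time: 19.65
eef_pos: [0.4639, 0.2606, 0.0904]
ee_rot: [[-0.033, 0.999, 0.001], [0.999, 0.033, 0.003], [0.003, 0.001, -1.0]]
contact_force: [0.1, -1.2, -0.5]
finger_gap: 0.0479
grip_force: 0.0
```

```bash
cat > mg.py <<'E'
from h import *
import sys
y=np.radians(2.2); my=np.array([-np.sin(y),np.cos(y),0]); RM=tool(0,my,np.array([my[1],-my[0],0]))
where(RM,[463.7,261.5,41.5])
s=ctrl.state(); p=np.array(s['eef_pos'])*1000; R=np.array(s['ee_rot']).reshape(3,3)
d=cam('wrist',sys.argv[1]); C=cloud(d)*1000; ok=d['range_z']>0; hsv=cv2.cvtColor(d['img'],cv2.COLOR_RGB2HSV); T=(C-p)@R; z=C[...,2]
o=(hsv[...,0]<20)&(hsv[...,1]>200)&(hsv[...,2]>100)&ok&(abs(T[...,0])<60)&(abs(T[...,1])<40)
for nm,m in(('tag0',o&(z>46)&(z<53)),('rim',ok&(z>81)&(z<87)&(abs(T[...,1])<40)&(hsv[...,1]<90)&(T[...,0]<120))):
    if m.sum()>20: q=C[m]; r=cv2.minAreaRect(q[:,:2].astype(np.float32)); print(nm,m.sum(),np.round(r[0],1),np.round(r[1],1),round(r[2],1),'z',np.median(z[m]).round(1),'tool x',np.percentile(T[m][:,0],[1,99]).round(1),'y',np.percentile(T[m][:,1],[1,99]).round(1))
E
python3 mg.py m3
```

```text
t 19.65 p [463.9 260.6  90.4] err tool mm [ 0.8 -0.3 48.9] rot [ 0.001 -0.003 -0.005] j [-20.1  26.3 -15.7 113.1  10.3  41.7 -40. ] F [ 0.1 -1.2 -0.5] gap 0.0479 0.0
tag0 1145 [463.8 255.7] [29.3 13.7] 2.0 z 49.9 tool x [-11.3   1.6] y [-14.4  14.2]
rim 5948 [460.9 320.2] [43.6 89.9] 2.6 z 83.8 tool x [ 15.5 104.3] y [-22.7  20.6]
```

Emit:
arm_command(steps=[{"dx": 0.5, "dy": 0, "dz": 15, "wx": 0, "wy": 0, "wz": -0.005}, {"dx": 0, "dy": 0, "dz": 15, "wx": 0, "wy": 0, "wz": 0}, {"dx": 0, "dy": 0, "dz": 12, "wx": 0, "wy": 0, "wz": 0}, {"dx": 0, "dy": 0, "dz": 6.5, "wx": 0, "wy": 0, "wz": 0}, {"dx": 0, "dy": 0, "dz": 0, "wx": 0, "wy": 0, "wz": 0}])

```text
time: 20.2
eef_pos: [0.4622, 0.2617, 0.0402]
ee_rot: [[-0.04, 0.999, -0.001], [0.999, 0.04, 0.002], [0.002, -0.001, -1.0]]
contact_force: [-0.2, 0.1, 0.2]
finger_gap: 0.0477
grip_force: 0.0
```

Emit:
arm_command(steps=[{"dx": 0, "dy": 0, "dz": 0, "wx": 0, "wy": 0, "wz": 0}, {"dx": 0, "dy": 0, "dz": 0, "wx": 0, "wy": 0, "wz": 0}, {"dx": 0, "dy": 0, "dz": 0, "wx": 0, "wy": 0, "wz": 0}, {"dx": 0, "dy": 0, "dz": 0, "wx": 0, "wy": 0, "wz": 0}], gripper=0, squeeze=25)

```text
time: 20.6
eef_pos: [0.4628, 0.2624, 0.0411]
ee_rot: [[-0.041, 0.999, 0.0], [0.999, 0.041, 0.003], [0.003, 0.0, -1.0]]
contact_force: [-0.5, -0.8, 3.4]
finger_gap: 0.0296
grip_force: 25.0
```

Emit:
arm_command(steps=[{"dx": -3, "dy": 0, "dz": 0, "wx": 0, "wy": 0, "wz": 0}, {"dx": -5, "dy": 0, "dz": 0, "wx": 0, "wy": 0, "wz": 0}, {"dx": -5, "dy": 0, "dz": 0, "wx": 0, "wy": 0, "wz": 0}, {"dx": -5, "dy": 0, "dz": 0, "wx": 0, "wy": 0, "wz": 0}, {"dx": -5, "dy": 0, "dz": 0, "wx": 0, "wy": 0, "wz": 0}])

```text
time: 21.1
eef_pos: [0.4635, 0.2391, 0.0407]
ee_rot: [[-0.041, 0.999, -0.0], [0.999, 0.041, 0.003], [0.003, -0.0, -1.0]]
contact_force: [-0.5, 3.4, 3.9]
finger_gap: 0.0298
grip_force: 25.0
```

Emit:
arm_command(steps=[{"dx": -5, "dy": 0, "dz": 0, "wx": 0, "wy": 0, "wz": 0}, {"dx": -5, "dy": 0, "dz": 0, "wx": 0, "wy": 0, "wz": 0}, {"dx": -5, "dy": 0, "dz": 0, "wx": 0, "wy": 0, "wz": 0}, {"dx": -5, "dy": 0, "dz": 0, "wx": 0, "wy": 0, "wz": 0}, {"dx": -5, "dy": 0, "dz": 0, "wx": 0, "wy": 0, "wz": 0}])

```text
time: 21.6
eef_pos: [0.4638, 0.2129, 0.0401]
ee_rot: [[-0.041, 0.999, -0.002], [0.999, 0.041, 0.001], [0.001, -0.002, -1.0]]
contact_force: [-0.2, 0.4, -1.0]
finger_gap: 0.03
grip_force: 25.0
```

Emit:
arm_command(steps=[{"dx": -5, "dy": 0, "dz": 0, "wx": 0, "wy": 0, "wz": 0}, {"dx": -5, "dy": 0, "dz": 0, "wx": 0, "wy": 0, "wz": 0}, {"dx": -5, "dy": 0, "dz": 0, "wx": 0, "wy": 0, "wz": 0}, {"dx": -5, "dy": 0, "dz": 0, "wx": 0, "wy": 0, "wz": 0}, {"dx": 0, "dy": 0, "dz": 0, "wx": 0, "wy": 0, "wz": 0}])

```text
time: 22.1
eef_pos: [0.4651, 0.1931, 0.0402]
ee_rot: [[-0.04, 0.999, -0.001], [0.999, 0.04, 0.002], [0.002, -0.001, -1.0]]
contact_force: [0.4, -0.5, -0.3]
finger_gap: 0.0296
grip_force: 25.0
```

```bash
cat > tg.py <<'E'
from h import *
import sys
s=ctrl.state(); p=np.array(s['eef_pos'])*1000; R=np.array(s['ee_rot']).reshape(3,3); print(round(s['time'],2),p.round(1),s['finger_gap'],np.round(s['contact_force'],1))
d=cam('wrist',sys.argv[1]); C=cloud(d)*1000; ok=d['range_z']>0; hsv=cv2.cvtColor(d['img'],cv2.COLOR_RGB2HSV); T=(C-p)@R
o=(hsv[...,0]<20)&(hsv[...,1]>200)&(hsv[...,2]>100)&ok&(T[...,0]<85)&(T[...,0]>-40)&(abs(T[...,1])<30)&(T[...,2]>-25)&(T[...,2]<25)
q=T[o]; print('tag n',o.sum(),'x',np.percentile(q[:,0],[1,99]).round(1),'y',np.percentile(q[:,1],[1,99]).round(1))
for a in range(-20,80,15):
    m=o&(abs(T[...,0]-a)<6)
    if m.sum()>20: print(a,'z',np.percentile(T[m][:,2],[10,50]).round(1),'y',np.percentile(T[m][:,1],[2,98]).round(1))
m=(hsv[...,0]<20)&(hsv[...,1]>200)&(hsv[...,2]>100)&ok&(C[...,1]>268)&(C[...,1]<380)&(abs(C[...,0]-460)<30); print('tags in magazine: z',np.percentile(C[m][:,2],[5,50,95]) if m.sum()>10 else None)
E
python3 tg.py t1
```

```text
22.1 [465.1 193.1  40.2] 0.029604876086782965 [ 0.4 -0.5 -0.3]
tag n 9734 x [-12.1  65.9] y [-13.8  14.7]
-5 z [-9.5 -8.9] y [-13.5  14.1]
10 z [-9.5 -8.7] y [-13.6  14.6]
25 z [-9.4 -8.7] y [-13.3  14.4]
40 z [-9.3 -8.6] y [-13.4  14.3]
55 z [-9.3 -8.5] y [-13.9  14.8]
70 z [-8.8 -7.9] y [-13.5  14.3]
tags in magazine: z [68.44480813 69.59966506 70.74953341]
```

Emit:
arm_command(steps=[{"dx": 0, "dy": 0, "dz": -20, "wx": 0, "wy": 0, "wz": 0}, {"dx": 0, "dy": 0, "dz": -40, "wx": 0, "wy": 0, "wz": 0}, {"dx": 0, "dy": 0, "dz": -40, "wx": 0, "wy": 0, "wz": 0}, {"dx": -20, "dy": 4, "dz": -5, "wx": 0, "wy": 0, "wz": 0.01}, {"dx": -35, "dy": 6, "dz": 0, "wx": 0, "wy": 0, "wz": 0.01}])

```text
time: 22.65
eef_pos: [0.4781, 0.1419, 0.1475]
ee_rot: [[-0.026, 1.0, 0.004], [1.0, 0.026, 0.005], [0.005, 0.004, -1.0]]
contact_force: [0.1, 0.1, -0.5]
finger_gap: 0.0296
grip_force: 25.0
```

Emit:
arm_command(steps=[{"dx": -40, "dy": 7, "dz": 0, "wx": 0, "wy": 0, "wz": 0.009}, {"dx": -40, "dy": 7, "dz": 0, "wx": 0, "wy": 0, "wz": 0}, {"dx": -40, "dy": 7, "dz": 0, "wx": 0, "wy": 0, "wz": 0}, {"dx": -40, "dy": 7, "dz": 0, "wx": 0, "wy": 0, "wz": 0}, {"dx": -40, "dy": 7, "dz": 0, "wx": 0, "wy": 0, "wz": 0}])

```text
time: 23.15
eef_pos: [0.515, -0.0615, 0.1449]
ee_rot: [[-0.012, 1.0, -0.0], [1.0, 0.012, 0.002], [0.002, -0.0, -1.0]]
contact_force: [1.5, 0.8, -0.3]
finger_gap: 0.03
grip_force: 25.0
```

Emit:
arm_command(steps=[{"dx": -35, "dy": 6, "dz": 0, "wx": 0, "wy": 0, "wz": 0}, {"dx": -20, "dy": 4, "dz": 0, "wx": 0, "wy": 0, "wz": 0}, {"dx": 0, "dy": 0, "dz": 0, "wx": 0, "wy": 0, "wz": 0}, {"dx": 0, "dy": 0, "dz": 0, "wx": 0, "wy": 0, "wz": 0}])

```text
time: 23.55
eef_pos: [0.5253, -0.1143, 0.1444]
ee_rot: [[-0.012, 1.0, -0.001], [1.0, 0.012, 0.003], [0.003, -0.001, -1.0]]
contact_force: [-0.4, 1.0, -1.1]
finger_gap: 0.0297
grip_force: 25.0
```

```bash
python3 - <<'E'
from h import *
P=mouth-70*cy; where(RC,[P[0]-27*cy[0],P[1]-27*cy[1],91])
E
python3 tg.py t2
python3 - <<'E'
from h import *
d=cam('side','t3'); C=cloud(d)*1000; ok=d['range_z']>0; hsv=cv2.cvtColor(d['img'],cv2.COLOR_RGB2HSV)
b=ok&(abs(C[...,0]-525)<16)&(C[...,2]>50)&(C[...,2]<84)&(hsv[...,1]>140)&(hsv[...,0]>14)&(hsv[...,0]<32)&(C[...,1]>-60)&(C[...,1]<0)
print('collar',b.sum(),np.percentile(C[b],[2,50,98],axis=0).round(1).tolist() if b.sum() else '')
w=load('t2'); a=np.hstack([cv2.resize(w['img'],(400,300)),cv2.resize(d['img'][150:330,230:470],(400,300))]); cv2.imwrite('pics/t.png',a[...,::-1])
E
```

```text
t 23.55 p [ 525.3 -114.3  144.4] err tool mm [-29.1   1.9  53.3] rot [-0.001 -0.003  0.001] j [ 16.9  21.7  -9.9 110.6   4.6  48.2   5.3] F [-0.4  1.  -1.1] gap 0.0297 25.0
23.55 [ 525.3 -114.3  144.4] 0.0297232027180972 [-0.4  1.  -1.1]
tag n 3364 x [-12.5  66.2] y [-14.2  15.1]
-5 z [-9.5 -8.8] y [-13.8  14.4]
10 z [-9.5 -8.7] y [-14.1  15.1]
25 z [-9.3 -8.5] y [-13.9  15.2]
40 z [-9.1 -8.4] y [-14.3  15.1]
55 z [-8.9 -8.3] y [-14.2  15.1]
70 z [-8.5 -6.6] y [-13.3  14.4]
tags in magazine: z None
collar 79 [[512.1, -48.0, 57.3], [524.1, -40.0, 75.3], [539.7, -34.9, 80.2]]
```

View pics/t.png

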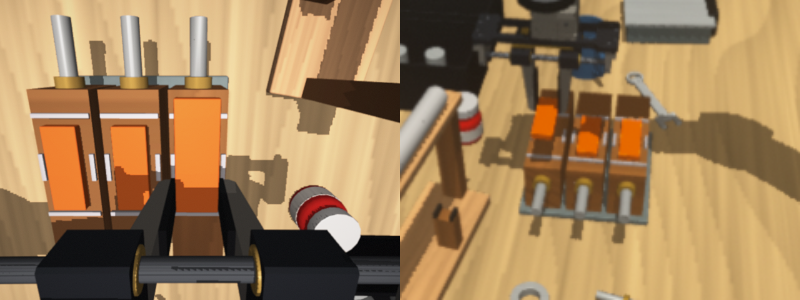

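The wrist view shows the tag level in the fingers over the empty cell, and the new collar at (198,82) in line with the two beside it. The tag is still 29 mm short of the pocket centre.

Emit:
arm_command(steps=[{"dx": -14, "dy": 1, "dz": 0, "wx": 0, "wy": 0.002, "wz": 0}, {"dx": -15, "dy": 1, "dz": 0, "wx": 0, "wy": 0.002, "wz": 0}, {"dx": 0, "dy": 0, "dz": 15, "wx": 0, "wy": 0, "wz": 0}, {"dx": 0, "dy": 0, "dz": 15, "wx": 0, "wy": 0, "wz": 0}, {"dx": 0, "dy": 0, "dz": 0, "wx": 0, "wy": 0, "wz": 0}])

```text
time: 24.15
eef_pos: [0.5263, -0.1438, 0.1129]
ee_rot: [[-0.012, 1.0, -0.004], [1.0, 0.012, 0.007], [0.007, -0.004, -1.0]]
contact_force: [-0.1, -0.9, 0.7]
finger_gap: 0.0296
grip_force: 25.0
```

Emit:
arm_command(steps=[{"dx": 0, "dy": 0, "dz": 10, "wx": 0, "wy": 0, "wz": 0}, {"dx": 0, "dy": 0, "dz": 0, "wx": 0, "wy": 0, "wz": 0}, {"dx": 0, "dy": 0, "dz": 0, "wx": 0, "wy": 0, "wz": 0}])

```text
time: 24.45
eef_pos: [0.5279, -0.1437, 0.1047]
ee_rot: [[-0.012, 1.0, -0.001], [1.0, 0.012, 0.006], [0.006, -0.001, -1.0]]
contact_force: [1.1, -0.0, -1.0]
finger_gap: 0.03
grip_force: 25.0
```

Run:
```python
from h import *
P=mouth-70*cy; where(RC,[P[0]-27*cy[0],P[1]-27*cy[1],91])
d=cam('wrist','t4'); C=cloud(d)*1000; ok=d['range_z']>0; hsv=cv2.cvtColor(d['img'],cv2.COLOR_RGB2HSV); x,y,z=C[...,0],C[...,1],C[...,2]
l=ok&(hsv[...,1]<60)&(hsv[...,2]>140)&(z>90)&(z<96)
for x0 in(467,527):
    m=l&(abs(x-x0)<22)&(y<-50)&(y>-190)
    if m.sum()>10: yy=y[m]; print('lip',x0,m.sum(),'front',np.median(yy[yy>-90]).round(1) if (yy>-90).any() else '', 'back',np.median(yy[yy<-140]).round(1) if (yy<-140).any() else '')
o=ok&(hsv[...,0]<20)&(hsv[...,1]>200)&(hsv[...,2]>100)&(z>94)&(z<125)&(abs(x-527)<25); print('tag y',np.percentile(y[o],[1,99]).round(1),'x',np.percentile(x[o],[1,99]).round(1),'z',np.percentile(z[o],[5,50,95]).round(1))
m=ok&(abs(x-527)<20)&(y>-66)&(y<-50)&(z>80)&(z<96); print('cell top z',np.median(z[m]))
```

```text
t 24.45 p [ 527.9 -143.7  104.7] err tool mm [ 0.4 -0.5 13.7] rot [-0.001 -0.006  0.001] j [ 19.1  25.7  -8.9 110.8   5.   44.    8.1] F [ 1.1 -0.  -1. ] gap 0.03 25.0
lip 467 1519 front -69.9 back -165.7
lip 527 1310 front -69.2 back 
tag y [-156.8  -77.6] x [513.3 542.8] z [112.1 113.4 114.4]
cell top z 89.79114589399853
```

Emit:
arm_command(steps=[{"dx": 0, "dy": 0, "dz": 5, "wx": 0, "wy": 0, "wz": 0}, {"dx": 0, "dy": 0, "dz": 5, "wx": 0, "wy": 0, "wz": 0}, {"dx": 0, "dy": 0, "dz": 3, "wx": 0, "wy": 0, "wz": 0}, {"dx": 0, "dy": 0, "dz": 0, "wx": 0, "wy": 0, "wz": 0}, {"dx": 0, "dy": 0, "dz": 0, "wx": 0, "wy": 0, "wz": 0}])

```text
time: 25.0
eef_pos: [0.5277, -0.1437, 0.0913]
ee_rot: [[-0.012, 1.0, -0.001], [1.0, 0.012, 0.006], [0.006, -0.001, -1.0]]
contact_force: [0.5, -0.5, -0.8]
finger_gap: 0.0294
grip_force: 25.0
```

Emit:
arm_command(steps=[{"dx": 0, "dy": 0, "dz": 0, "wx": 0, "wy": 0, "wz": 0}, {"dx": 0, "dy": 0, "dz": 0, "wx": 0, "wy": 0, "wz": 0}, {"dx": 0, "dy": 0, "dz": 0, "wx": 0, "wy": 0, "wz": 0}, {"dx": 0, "dy": 0, "dz": 0, "wx": 0, "wy": 0, "wz": 0}], gripper=0.42)

```text
time: 25.4
eef_pos: [0.5278, -0.1437, 0.0915]
ee_rot: [[-0.012, 1.0, -0.001], [1.0, 0.012, 0.006], [0.006, -0.001, -1.0]]
contact_force: [0.8, -0.4, -0.5]
finger_gap: 0.0385
grip_force: 0.0
```

Emit:
arm_command(steps=[{"dx": 0, "dy": 0, "dz": -5, "wx": 0, "wy": 0, "wz": 0}, {"dx": 0, "dy": 0, "dz": -15, "wx": 0, "wy": 0, "wz": 0}, {"dx": 0, "dy": 0, "dz": -40, "wx": 0, "wy": 0, "wz": 0}, {"dx": 0, "dy": 0, "dz": -40, "wx": 0, "wy": 0, "wz": 0}, {"dx": 0, "dy": 0, "dz": 0, "wx": 0, "wy": 0, "wz": 0}])

```text
time: 25.9
eef_pos: [0.5314, -0.1451, 0.1973]
ee_rot: [[-0.012, 1.0, 0.009], [1.0, 0.012, 0.004], [0.004, 0.01, -1.0]]
contact_force: [0.4, -0.2, 0.5]
finger_gap: 0.0379
grip_force: 0.0
```

Run:
```python
from h import *
s=ctrl.state(); print(s['time'],s['eef_pos'],s['finger_gap'],s['contact_force'])
d=cam('wrist','f1'); C=cloud(d)*1000; ok=d['range_z']>0; hsv=cv2.cvtColor(d['img'],cv2.COLOR_RGB2HSV); x,y,z=C[...,0],C[...,1],C[...,2]
o=ok&(hsv[...,0]<20)&(hsv[...,1]>200)&(hsv[...,2]>100)&(z>85)&(z<125)&(abs(x-527)<25); print('tag y',np.percentile(y[o],[1,99]).round(1),'x',np.percentile(x[o],[1,99]).round(1),'z',np.percentile(z[o],[5,50,95]).round(1))
b=ok&(abs(x-525)<16)&(z>70)&(z<84)&(hsv[...,1]>140)&(hsv[...,0]>14)&(hsv[...,0]<32)&(y>-60)&(y<0); print('collar y',np.percentile(y[b],[2,50,98]).round(1))
b=ok&(abs(x-466)<16)&(z>70)&(z<84)&(hsv[...,1]>140)&(hsv[...,0]>14)&(hsv[...,0]<32)&(y>-60)&(y<0); print('neighbour collar y',np.percentile(y[b],[2,50,98]).round(1))
e=cam('scene','f2'); cv2.imwrite('pics/f.png',np.hstack([cv2.resize(d['img'],(400,300)),cv2.resize(e['img'][130:370,200:520],(400,300))])[...,::-1])
```

```text
25.9 [ 0.53138852 -0.14506452  0.19732744] 0.03790825177574297 [ 0.41248691 -0.24502965  0.50093011]
tag y [-157.1  -77.9] x [513.7 542.6] z [ 98.   99.7 101. ]
collar y [-46.4 -42.1 -38.1]
neighbour collar y [-46.7 -42.8 -38.9]
```

View pics/f.png

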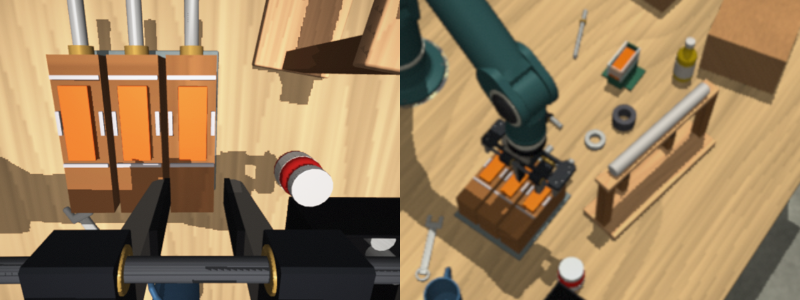

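The left half shows the tag flat in the pocket at (193,123), with the collar at (192,50) flush like the ones beside it. The right half shows the other objects where they were. Handing in.

```bash
python3 -c "
from station import ctrl
print(ctrl.job_done())"
```

```text
the job is handed in; nothing more can be done
None
```

I handed the job in at about 26 s. The shaft is fully home with its collar on the cell face, after a release at about 90 mm and a fresh grip on the stub. The bottom tag lies flat in the pocket, the other tags are still in the magazine, and everything is released. On the first approach the gripper's body touched the rack's upper board at about 16 N (limit 40 N), so I backed off and regripped at a steeper lean. No verdict was returned.

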